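# Cure the printed bridge piers

### The arm

A 6-joint arm with a two-finger parallel gripper is mounted at the origin on the work surface. World frame = base frame: x ahead of the robot, y to its left, z up, the work surface at z = 0. Lengths are in mm, angles in rad, forces in N, time in s.
With the tool pointing down it reaches from about 350 to 875 mm from the base axis. Payload 4.2 kg.
Tool frame: the origin (TCP) lies between the finger pads, 19 mm behind the fingertips; this is the grasp point; z points along the fingers, y is the direction in which the jaws open and shut (so a half turn about z gives the same grasp; the last joint's range is limited). The gripper opens to 85 mm and grips with 20 to 120 N. Pads are 22 mm wide; open, the fingers measure 114 mm over their backs; the gripper's body (76 mm by 85 mm) begins 54 mm behind the grasp point. The pads swing forward as they close: fully open they stand 13 mm farther back than shut.
Start: joints at [-1.047, 0.385, 0.008, 0, -1.194, -0.259], TCP at [163.589, -603.19, 250.012] pointing down, gripper open.
Joint ranges: [-3.14, 3.14], [-1.21, 2.06], [-1.07, 1.41], [-3.16, 2.05], [-2.99, -0.16], [-3.1, 3.1]. Speed limits (rad/s): [2.79, 2.79, 3.14, 3.14, 3.14, 3.14].

### API

Orientations are given as a unit quaternion [x, y, z, w].
In Python, from bench import arm gives the robot as it stands.
- The arm moves only by the tool drive_tool, never from a script. Its argument "steps" is a list of rows, each a list of 5 numbers: the shift along the tool's x, y, z in m, then the turn about the tool's z in degrees, then the finger opening in m, from 0 to 0.0854. A call has 1 to 20 rows; each row shifts and turns the commanded pose from where the row before left it, along the tool's axes as they then stand; what a row does not reach is not made up. A row lasts 1/10 s, in which the tool goes at most 50 mm and 8.59 degrees, less where a joint would pass 70% of its speed; a pose out of reach is approached as far as the arm can. A call is refused whole if a number of a shift passes 0.05 or a number of a turn 8.59, either way. A call with a gripper value outside its range is refused whole. The fingers move at their own pace and stop on an object; the grip force is fixed at half the most. Time passes only in rows, so rows that do not move let the fingers close. It gives the time, the measured TCP pose, the force and the opening at its end, in the units of the state.
- arm.read_state(): the state, without advancing time (a new reading comes with each control period).
- arm.get_image(name): name is "side" or "top"; returns (picture, depth): 420x560x3 uint8, blue, green, red; 420x560 float32, mm along the optical axis (not along the pixel's ray), 0 where there is no reading.
- arm.camera_params(name): a dict with "K" (3x3 intrinsics, pixels), "world_to_cam" (4x4, takes a point from world to camera coordinates). Camera axes: x right, y up, looking along -z (the intrinsics and any distortion apply to the point x, -y, -z); pixel columns grow to the right and rows downward; lengths in mm; the calibration is good to about 2 mm. A picture is of the moment at which its call begins. camera_params takes no time and is no camera call.
- arm.job_done(): hands the job in, once; it reports no verdict.
The state is a dict: "clock": time; "joints": joint angles; "joint_vel": joint speeds; "joint_efforts": joint torques, N m; "position": TCP position; "ee_rot": TCP orientation; "contact_force": force on the tool from outside, world axes, zero at the start; "wrist_torque": the same for the moment, N m; "gripper_width": finger opening in mm.
Only numpy, scipy, OpenCV 4.12 (cv2) and the standard library are available. Lean on these libraries where they do the work, as an engineer would, in place of code of your own. Each camera call takes 0.05 s, during which the arm holds its last target.

### The job

The washed bridge piers hanging on the drip stand, and the taller bridge abutment standing on the bench, are ready to be cured. Press the curing box's knob down and turn it clockwise until it springs up at the green mark, raise the lid until it stays open, lift every pier off its peg and put all the piers and the abutment into the box; then ease the sprung lid all the way down by its bar without letting it snap shut (if it does, raise it and do it again), and press and turn the knob back so that it springs up with its red tongue over the lid. Leave everything else where it is.

Things in the scene. Friction and masses are not known exactly. Their poses are not given: they have to be found in the camera images.
- box_in (a point): Centre of the inner floor of the fixed white curing box on the robot's left; floor 6 mm above the bench. Inside 140 mm (x) by 240 mm (y), 106 mm deep; walls 6 mm. x points from its front to its hinge side, y to its left, z up. Lid top 120.5 mm above the bench. Before the right half of its front stands a grey console, 84 x 84 mm, as high as the lid's top.
- knob_grip (a point): On the axis of the black press-and-turn knob on the console, 3 mm below the top of its grip bar: a good TCP height. 118 mm before (-x) and 75 mm right (-y) of the box's centre, 167.5 mm above the bench when up. Grip bar 42 mm long (point's x), 14 mm wide (y), 26 mm tall. Below it a steel guard beside the knob's foot reaches 15.5 mm above the console: keep fingertips above that.
- tongue_tip (a point): Tip of the knob's red tongue, 60 mm from the knob's axis along the grip bar's +x, 12 mm wide; it turns with the knob. Locked, it lies over the lid's front edge and keeps the lid shut; released, it points off to the box's right, at the green mark.
- press (a joint): How far the knob is pressed down, m: 0 up, 0.008 fully down. The spring takes 3.6 N to start and 8.4 N fully down. A pin on the knob sits in a notch at either end of its turn: turning is free only when pressed at least 6 mm; let up at either end it springs up, in between it stays down under the guard.
- turn (a joint): Knob angle, rad: 0 locked (tongue over the lid), grows clockwise seen from above, 1.25 is the end stop: released (tongue off the lid, at the green mark). A friction of 0.03 Nm.
- lid (a joint): Lid angle, rad: 0 shut, 1.8 fully open, leaning back on its stop. Gravity (0.5 kg) and a light spring drive it shut from below about 1.67; above that it stays open. It snaps shut if let go.
- lid_bar (a point): Middle of the steel bar on the lid's front edge: 10 mm thick, 100 mm long along the box's y, 42 mm off the lid's edge, on the lid's left half. 194 mm from the hinge line; 116.5 mm above the bench when shut. 2 to 3 N at the bar lift the lid.
- lid_hinge (a point): Point of the lid in line with the hinge axis, 4 mm above it, at the bar's y; the hinge axis runs along the box's y, 76 mm behind the box's centre and 112.5 mm above the bench.
- stand: Fixed drip stand on the robot's right. Origin: centre of its underside. Tray 120 x 320 mm (x, y), 10 mm high; at its back two end posts and a rail, 121 mm high, front face at x = +40 mm. Four 7 mm pegs at y = -120, -40, 40, 120 mm, axis 117.5 mm high, reach to x = -30 mm, where the tip turns up to 130 mm. Piers hang near x = 0, underside at 25 mm: lift 12 to 20 mm, draw 60 mm towards -x.
- pier1: Ochre printed model pier, 60 g: foot slab 34 x 42 x 8 mm (x, y, z), shaft 26 x 34 mm (x, y) up to 64 mm, on top a 5 mm thick loop in the y-z plane (legs at y = +-12 mm, top at 101 mm, underside of its top bar at 96 mm). Origin: centre of the underside, z up. Starts hanging by the loop on a peg, axes parallel to the stand's; hold it by the shaft's 34 mm width. None if absent.
- pier2: Ochre printed model pier, 60 g: foot slab 34 x 42 x 8 mm (x, y, z), shaft 26 x 34 mm (x, y) up to 64 mm, on top a 5 mm thick loop in the y-z plane (legs at y = +-12 mm, top at 101 mm, underside of its top bar at 96 mm). Origin: centre of the underside, z up. Starts hanging by the loop on a peg, axes parallel to the stand's; hold it by the shaft's 34 mm width. None if absent.
- pier3: Ochre printed model pier, 60 g: foot slab 34 x 42 x 8 mm (x, y, z), shaft 26 x 34 mm (x, y) up to 64 mm, on top a 5 mm thick loop in the y-z plane (legs at y = +-12 mm, top at 101 mm, underside of its top bar at 96 mm). Origin: centre of the underside, z up. Starts hanging by the loop on a peg, axes parallel to the stand's; hold it by the shaft's 34 mm width. None if absent.
- pier4: Ochre printed model pier, 60 g: foot slab 34 x 42 x 8 mm (x, y, z), shaft 26 x 34 mm (x, y) up to 64 mm, on top a 5 mm thick loop in the y-z plane (legs at y = +-12 mm, top at 101 mm, underside of its top bar at 96 mm). Origin: centre of the underside, z up. Starts hanging by the loop on a peg, axes parallel to the stand's; hold it by the shaft's 34 mm width. None if absent.
- abutment: Abutment of the bridge (model): stone-coloured slab 52 x 50 x 14 mm (x, y, z) and on it an ochre block 42 x 34 mm (x, y) up to 95 mm. Origin: centre of its underside, z up. 120 g. Starts standing on the bench between stand and box; hold it by the block near its top.
- boxcar_blue: Model wagon, dark blue, 150 x 40 x 55 mm; bystander. Origin: centre of its underside.
- boxcar_brown: Model wagon, brown, 150 x 40 x 55 mm; bystander. Origin: centre of its underside.
- resin_bottle: Amber bottle, 64 mm thick, 150 mm high; bystander. Origin: centre of its underside.
- brush_cup: Blue cup, 76 mm wide, 90 mm high; bystander. Origin: centre of its underside.
- paint_jar: Small jar, 50 mm wide, 55 mm high; bystander. Origin: centre of its underside.
Things that resemble listed ones, but are neither listed nor needed, are in the scene too. What is shaped like the abutment but purple is not meant.

How it is judged (in metres and radians):
On the way, in this order (a step that is already met when the one before it is completed fails the run):
1. the knob has been pressed, turned to the released end and has sprung up there (value of joint turn above 1.1 rad and value of joint press below 0.002 m), for 0.2 s.
2. the lid stands open by itself (value of joint lid above 1.7 rad and contact force between the fingers and lid below 0.2 N), for 0.3 s.
3. all piers and the abutment lie in the box (x of pier1 in the frame of box_in between -0.075 and 0.075 m and y of pier1 in the frame of box_in between -0.125 and 0.125 m and z of pier1 in the frame of box_in between -0.01 and 0.07 m and x of pier2 in the frame of box_in between -0.075 and 0.075 m and y of pier2 in the frame of box_in between -0.125 and 0.125 m and z of pier2 in the frame of box_in between -0.01 and 0.07 m and x of pier3 in the frame of box_in between -0.075 and 0.075 m and y of pier3 in the frame of box_in between -0.125 and 0.125 m and z of pier3 in the frame of box_in between -0.01 and 0.07 m and x of pier4 in the frame of box_in between -0.075 and 0.075 m and y of pier4 in the frame of box_in between -0.125 and 0.125 m and z of pier4 in the frame of box_in between -0.01 and 0.07 m and x of abutment in the frame of box_in between -0.075 and 0.075 m and y of abutment in the frame of box_in between -0.125 and 0.125 m and z of abutment in the frame of box_in between -0.01 and 0.07 m and linear speed of each of pier1, pier2, pier3, pier4, abutment below 0.05 m/s), for 0.2 s.
4. the lid is eased down: it takes at least 0.25 s over its last 0.26 rad (value of joint lid between 0.03 and 0.3 rad), for 0.25 s.
5. the lid is shut and the knob turned back and sprung up, tongue over the lid (value of joint turn below 0.13 rad and value of joint press below 0.002 m and value of joint lid below 0.07 rad), for 0.2 s.
At the end, for the whole second after the job is handed in: Every pier present and the abutment lie at rest inside the box (origin within the inner walls, less than 70 mm above the floor), the lid is shut (under 0.07 rad), the knob is back at the locked end (under 0.13 rad) and has sprung up (under 2 mm) (all of step 3 and all of step 5); the robot touches nothing.
It fails at once if one of the wagons, the bottle, cup or jar is pushed more than 6 cm away (distance of any of boxcar_blue, boxcar_brown, resin_bottle, brush_cup, paint_jar from where it was at the start of the episode above 0.06 m).
Of pier1, pier2, pier3, pier4 only 2 to 3 are there at a start; the rules pass over those that are not, and their reading is None.
At some moment in a run one of abutment may be knocked a few centimetres aside while the robot is not near it.
Once in a run the grip may slacken for a moment while it holds something.
It also fails if it takes over 210 s, if anything falls off the work surface, if the arm or the gripper's body presses on something with over 40 N, if the wrist force passes 120 N, or if a joint passes its speed limit or range.

## Working session

There is one attempt and no reset: what is moved stays moved. The work goes in short steps, Python scripts to look and compute and a tool call to move; the robot and the scene stay as the last step left them, time stands still between calls to the robot, and variables do not carry over. Pictures are saved under pics/ and viewed, and the job is handed in when it is done.

Besides the shell and the picture viewer there is one more tool, called after "Call:" by a JSON object that holds its "name" and its "arguments". drive_tool: Moves the arm, as the interface text tells. Its arguments: {"type":"object","properties":{"steps":{"type":"array"}},"required":["steps"]}

```bash
ls; mkdir -p pics
python3 - <<'E'
from bench import arm
import cv2,numpy as np
print(arm.read_state())
for n in("side","top"):
    im,d=arm.get_image(n); cv2.imwrite(f"pics/{n}0.png",im); np.save(f"pics/{n}0.npy",d)
    p=arm.camera_params(n); print(n,p)
E
```

```text
pics
{'clock': 0.0, 'joints': array([-1.04740240e+00,  3.85550695e-01,  6.62701817e-03, -5.21415216e-04,
       -1.19399215e+00, -2.58580097e-01]), 'joint_vel': array([-0.00204434,  0.00047555, -0.00097734, -0.00013073, -0.00037773,
        0.00211505]), 'joint_efforts': array([ 1.70735329e-03, -3.92288733e+01,  1.88400882e+01,  4.18613702e+00,
       -4.66529615e-03,  9.03288793e-06]), 'position': array([ 163.45205074, -602.68400125,  248.92221552]), 'ee_rot': array([-1.31924949e-01,  9.91259111e-01,  1.07212251e-03, -1.79843326e-04]), 'contact_force': array([0.7544509 , 0.21210787, 0.20355733]), 'wrist_torque': array([ 0.02683397, -0.01862413, -0.01914521]), 'gripper_width': 85.56917211128014}
side {'K': array([[435.40858664,   0.        , 276.15935161],
       [  0.        , 435.40858664, 209.57608193],
       [  0.        ,   0.        ,   1.        ]]), 'world_to_cam': array([[-9.75020169e-01, -2.21232893e-01, -1.97908638e-02,
         5.37474720e+02],
       [ 1.01672521e-01, -5.23753446e-01,  8.45780720e-01,
        -1.71394639e+02],
       [-1.97480048e-01,  8.22641073e-01,  5.33163480e-01,
        -9.24071450e+02],
       [ 0.00000000e+00,  0.00000000e+00,  0.00000000e+00,
         1.00000000e+00]])}
top {'K': array([[436.44567194,   0.        , 277.51589757],
       [  0.        , 436.44567194, 212.3856025 ],
       [  0.        ,   0.        ,   1.        ]]), 'world_to_cam': array([[ 1.50208143e-02, -9.99880890e-01,  3.54702985e-03,
        -2.85184061e+01],
       [ 9.91785208e-01,  1.53496874e-02,  1.26990110e-01,
        -5.72498896e+02],
       [-1.27029430e-01,  1.61039689e-03,  9.91897641e-01,
        -1.01638884e+03],
       [ 0.00000000e+00,  0.00000000e+00,  0.00000000e+00,
         1.00000000e+00]])}
```

View pics/side0.png

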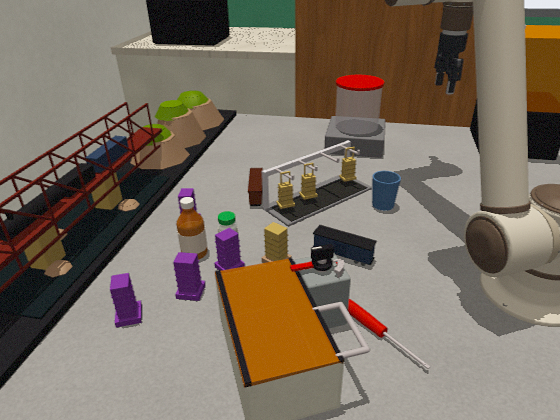

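View pics/top0.png

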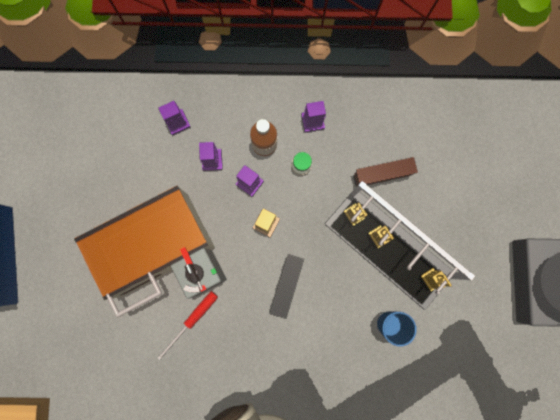

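```bash
cat > h.py <<'E'
import numpy as np,cv2
from bench import arm
PR={n:arm.camera_params(n) for n in("side","top")}
def cast(n,uv,z):
    p=PR[n];uv=np.atleast_2d(np.array(uv,float));K=p["K"];W=p["world_to_cam"]
    d=np.c_[(uv[:,0]-K[0,2])/K[0,0],-(uv[:,1]-K[1,2])/K[1,1],-np.ones(len(uv))]
    R=W[:3,:3];c=-R.T@W[:3,3];dw=d@R
    return c+dw*((z-c[2])/dw[:,2])[:,None]
def proj(n,P):
    p=PR[n];P=np.atleast_2d(np.array(P,float));W=p["world_to_cam"]
    q=P@W[:3,:3].T+W[:3,3];q=q*[1,-1,-1]
    r=q@p["K"].T;return r[:,:2]/r[:,2:]
def cloud(n,d):
    p=PR[n];K=p["K"];W=p["world_to_cam"];v,u=np.mgrid[:d.shape[0],:d.shape[1]]
    q=np.stack([(u-K[0,2])/K[0,0]*d,-(v-K[1,2])/K[1,1]*d,-d],-1)
    return (q-W[:3,3])@W[:3,:3]
def grab(n,name):
    im,d=arm.get_image(n);cv2.imwrite(f"pics/{name}.png",im);np.save(f"pics/{name}.npy",d);return im,d
def crop(im,x0,y0,x1,y1,s,name):
    cv2.imwrite(f"pics/{name}.png",cv2.resize(im[y0:y1,x0:x1],None,fx=s,fy=s,interpolation=cv2.INTER_CUBIC))
E
python3 - <<'E'
from h import *
im=cv2.imread("pics/top0.png");d=np.load("pics/top0.npy");P=cloud("top",d)
hsv=cv2.cvtColor(im,cv2.COLOR_BGR2HSV)
m=((hsv[...,0]<20)&(hsv[...,0]>5)&(hsv[...,1]>200)&(hsv[...,2]>150)).astype(np.uint8);m[:150]=0;m[320:]=0;m[:,230:]=0
c=max(cv2.findContours(m,0,2)[0],key=cv2.contourArea);print(cv2.contourArea(c))
w=cast("top",c[:,0],120.5)[:,:2].astype(np.float32)
r=cv2.minAreaRect(w);print("lid",r,cv2.boxPoints(r))
print("lid z",np.median(P[m>0][:,2]))
# high points: stand, knob
for nm,(x0,y0,x1,y1),lo in (("stand",(320,180,480,310),60),("abut",(248,205,285,240),80),("knob",(165,240,225,300),110)):
    Q=P[y0:y1,x0:x1].reshape(-1,3);Q=Q[(d[y0:y1,x0:x1].ravel()>0)&(Q[:,2]>lo)]
    print(nm,len(Q),Q.mean(0),Q.min(0),Q.max(0),cv2.minAreaRect(Q[:,:2].astype(np.float32)))
crop(im,60,170,300,320,3.3,"c_box");crop(im,315,170,480,310,4.5,"c_stand")
E
```

```text
2657.5
lid ((470.9556579589844, 321.6754150390625), (126.78694152832031, 149.642333984375), 30.748300552368164) [[378.2203  353.56732]
 [454.72757 224.96147]
 [563.69104 289.7835 ]
 [487.18375 418.38934]]
lid z 118.8569289061469
stand 2046 [ 509.16624899 -312.1977859   109.85897279] [ 390.8377046  -450.09995453   60.13936294] [ 635.93937605 -181.37926446  132.43202107] ((500.560302734375, -301.7339782714844), (319.605712890625, 86.20265197753906), 49.79621124267578)
abut 282 [548.45141403   8.6972347   94.44805863] [524.75490235 -14.06972905  81.53435538] [572.91369868  31.18552284 101.06484745] ((548.8109130859375, 8.716638565063477), (33.7079963684082, 41.27750015258789), 64.0439224243164)
knob 2208 [442.99268206 167.00865037 125.44647655] [372.1938532  103.02750516 111.00063368] [498.69712631 227.8553521  173.91581762] ((445.59710693359375, 172.34153747558594), (137.492919921875, 103.33389282226562), 22.57929801940918)
```

View pics/c_box.png

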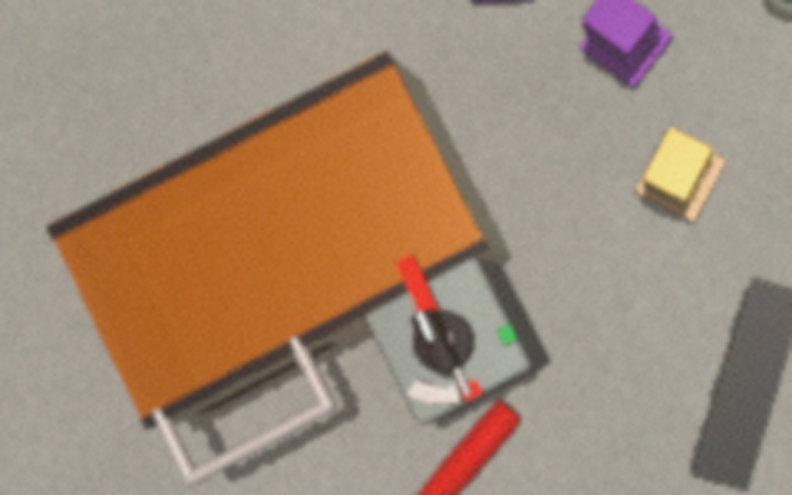

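View pics/c_stand.png

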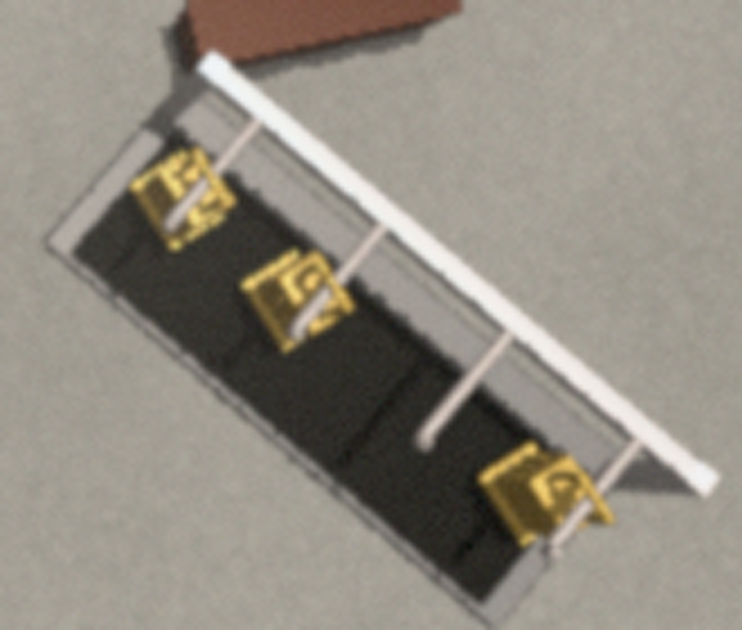

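Run:
```python
from h import *
im=cv2.imread("pics/top0.png");d=np.load("pics/top0.npy");P=cloud("top",d)
hsv=cv2.cvtColor(im,cv2.COLOR_BGR2HSV)
c=np.array([[48,230],[388,53],[487,240],[148,425]])/3.3+[60,170]
w=cast("top",c,120.5);print("lidcorners",w[:,:2]);print([np.linalg.norm(w[i]-w[i-1]) for i in range(4)],w.mean(0))
m=((hsv[...,0]<22)&(hsv[...,0]>3)&(hsv[...,1]>190)&(hsv[...,2]>90)).astype(np.uint8);m[:150]=0;m[320:]=0;m[:,230:]=0
cc=max(cv2.findContours(m,0,2)[0],key=cv2.contourArea)
q=cv2.minAreaRect(cast("top",cc[:,0],120.5)[:,:2].astype(np.float32));print("orange",q)
# bar
b=np.array([[190,475],[328,405]])/3.3+[60,170];print("bar",cast("top",b,121))
# knob, tongue
for nm,uv,z in(("knobdisk",(443,341),140),("tonguetip",(406,262),135),("silver",(443,352),170)):
    print(nm,cast("top",np.array(uv)/3.3+[60,170],z))
# rail whites
m=((hsv[...,1]<25)&(hsv[...,2]>200)).astype(np.uint8);m[:170]=0;m[310:]=0;m[:,:330]=0;m[:,480:]=0
cc=max(cv2.findContours(m,0,2)[0],key=cv2.contourArea);r=cv2.minAreaRect(cast("top",cc[:,0],121)[:,:2].astype(np.float32));print("rail",r,cv2.boxPoints(r))
rl=np.array([[210,60],[710,485]])/4.5+[315,170];print(cast("top",rl,121))
t=np.array([[170,225],[300,335],[425,440],[553,550]])/4.5+[315,170];print("tips",cast("top",t,128))
fx=np.array([[48,243],[490,628]])/4.5+[315,170];print("trayfront",cast("top",fx,10))
# abut top
m=((hsv[...,0]<32)&(hsv[...,0]>18)&(hsv[...,1]>110)&(hsv[...,2]>200)).astype(np.uint8);m[:200]=0;m[245:]=0;m[:,:240]=0;m[:,290:]=0
cc=max(cv2.findContours(m,0,2)[0],key=cv2.contourArea);r=cv2.minAreaRect(cast("top",cc[:,0],95)[:,:2].astype(np.float32));print("abut",r,cv2.boxPoints(r))
# knob cloud
Q=P[240:300,165:225].reshape(-1,3);Q=Q[(d[240:300,165:225].ravel()>0)];Q=Q[Q[:,2]>160];print("knobtop",len(Q),Q.mean(0),cv2.minAreaRect(Q[:,:2].astype(np.float32)))
```

```text
lidcorners [[494.71839147 425.38786628]
 [617.94495216 204.484752  ]
 [492.5158854  133.03642778]
 [368.1427413  350.57784672]]
[np.float64(147.03038543543687), np.float64(252.94855436862176), np.float64(144.3513554579575), np.float64(250.58521091704648)] [493.33049258 278.37172319 120.5       ]
orange ((485.27679443359375, 291.49365234375), (131.28012084960938, 218.47906494140625), 28.68522071838379)
bar [[336.5726849  320.96707903 121.        ]
 [382.80846741 233.34598552 121.        ]]
knobdisk [[425.76202322 156.09403639 140.        ]]
tonguetip [[476.51949663 183.22819819 135.        ]]
silver [[419.3767997  150.27327436 170.        ]]
rail ((527.8640747070312, -325.4312438964844), (319.5732727050781, 13.244769096374512), 49.87786102294922) [[ 419.83054 -443.3481 ]
 [ 429.95847 -451.88327]
 [ 635.8976  -207.51437]
 [ 625.76965 -198.97922]]
[[ 630.51067133 -206.97839366  121.        ]
 [ 424.99098145 -447.2615862   121.        ]]
tips [[ 546.84595093 -185.27769079  128.        ]
 [ 494.13772801 -247.99319355  128.        ]
 [ 444.50359413 -307.49727323  128.        ]
 [ 393.17423825 -367.5938501   128.        ]]
trayfront [[ 549.22847616 -139.01004765   10.        ]
 [ 345.84313809 -375.81449345   10.        ]]
abut ((548.9439697265625, 8.967033386230469), (30.513662338256836, 38.88623046875), 64.71349334716797) [[524.8469      3.4770908]
 [560.0072    -13.132964 ]
 [573.041      14.456976 ]
 [537.88074    31.067032 ]]
knobtop 150 [426.1450317  156.93370184 169.72171899] ((426.16448974609375, 157.9073028564453), (41.5727424621582, 14.780912399291992), 26.630332946777344)
```

```bash
cat >> h.py <<'E'
from scipy.spatial.transform import Rotation as Ro
BY=np.deg2rad(29.0);BC=np.array([493,279.]);SY=np.deg2rad(-40.1);SC=np.array([492.7,-295.8])
def b2w(x,y):return BC+[x*np.cos(BY)-y*np.sin(BY),x*np.sin(BY)+y*np.cos(BY)]
def s2w(x,y):return SC+[x*np.cos(SY)-y*np.sin(SY),x*np.sin(SY)+y*np.cos(SY)]
def need(x,y,z,ang=None):
    s=arm.read_state();R=Ro.from_quat(s["ee_rot"]).as_matrix()
    a=np.rad2deg(np.arctan2(R[1,1],R[0,1]));D=np.array([x,y,z])-s["position"]
    print("t%.2f"%s["clock"],"pos",s["position"].round(1),"jawang %.1f"%a,"F",s["contact_force"].round(1),"w%.1f"%s["gripper_width"],"j1 %.2f j6 %.2f"%(s["joints"][0],s["joints"][5]))
    print("tool shift mm",(R.T@D).round(1), "tilt",R[:2,2].round(3),end=" ")
    if ang is not None:
        t=(a-ang+180)%360-180;t2=t-180 if t>0 else t+180
        print("turn %.1f or %.1f; after turn shifts"%(t,t2),*[(Ro.from_euler('z',-q,degrees=True).apply(R.T@D)).round(1) for q in(t,t2)])
    else:print()
E
python3 - <<'E'
from h import *
print("knob->box",b2w(-118,-75))
for n,uv,z in(("cup",(398,323),90),("bottle",(263,127),150),("jar",(303,161),55)):print(n,cast("top",uv,z).round())
for y in(120,40,-120):print(y,s2w(0,y).round(1),s2w(-45,y).round(1))
need(426,157.5,200,119)
# pier shafts/loops: yellow high points
im=cv2.imread("pics/top0.png");d=np.load("pics/top0.npy");P=cloud("top",d)
hsv=cv2.cvtColor(im,cv2.COLOR_BGR2HSV)
m=((hsv[...,0]<32)&(hsv[...,0]>15)&(hsv[...,1]>90)&(hsv[...,2]>60))
for y in(120,40,-120):
    c=s2w(0,y);k=m&(np.hypot(P[...,0]-c[0],P[...,1]-c[1])<45)&(P[...,2]>93)
    Q=P[k]; L=Q[:,:2]-SC;ex=np.array([np.cos(SY),np.sin(SY)]);ey=np.array([-np.sin(SY),np.cos(SY)])
    print(y,k.sum(),"loop x",np.median(L@ex).round(1),"y",np.round([(L@ey).min(),(L@ey).max(),np.median(L@ey)],1),Q[:,2].max())
crop(im,235,195,300,255,9,"c_ab")
E
```

```text
knob->box [426.15559608 156.19598678]
cup [[ 323. -291.   90.]]
bottle [[748.  15. 150.]]
jar [[696. -79.  55.]]
120 [ 570. -204.] [ 535.6 -175. ]
40 [ 518.5 -265.2] [ 484.  -236.2]
-120 [ 415.4 -387.6] [ 381.  -358.6]
t0.10 pos [ 163.5 -602.8  249. ] jawang 105.2 F [ 0.3 -0.1 -0.2] w85.2 j1 -1.05 j6 -0.26
tool shift mm [-452.3  665.    50.3] tilt [-0.001  0.002] turn -13.8 or 166.2; after turn shifts [-598.2  537.6   50.3] [ 598.2 -537.6   50.3]
120 43 loop x 2.0 y [101.9 134.2 118.1] 127.64776799753596
40 44 loop x -0.1 y [27.3 54.4 39.7] 128.90369035682386
-120 45 loop x 4.2 y [-130.5 -104.8 -116.1] 128.925344537303
```

View pics/c_ab.png

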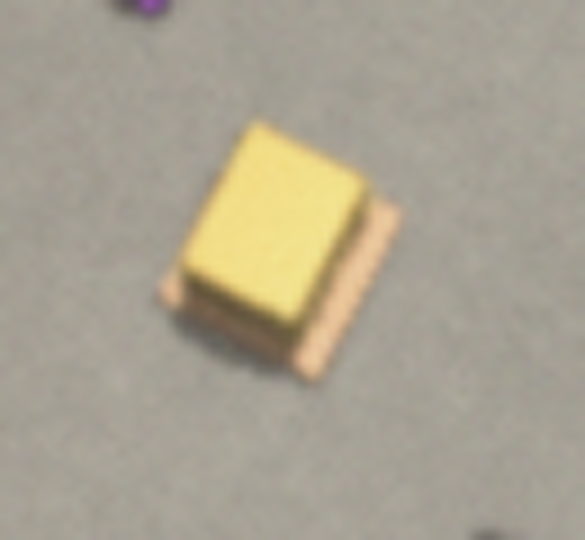

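Candidates in the top view:
- **Abutment:** the ochre block on a stone slab at (265,221) is the one described. The purple lookalikes at (173,115), (209,155), (249,180) and (315,115) are rejected. The close crop confirms ochre on a stone slab.
- **Piers:** the ochre ones with loops on pegs at (355,212), (380,236) and (435,281). The third peg, at about (410,268), is empty. The piers in the bridge model at the top of the picture are scenery.

I start with the knob at (194,272).

Call:
{"name": "drive_tool", "arguments": {"steps": [[-0.037,0.016,0,0,0.05],[-0.037,0.016,0,0,0.05],[-0.037,0.016,0,0,0.05],[-0.037,0.016,0,0,0.05],[-0.037,0.016,0,0,0.05],[-0.037,0.016,0,0,0.05],[-0.037,0.016,0,0,0.05],[-0.037,0.016,0,0,0.05],[-0.011,0.038,0,0,0.05],[-0.011,0.038,0,0,0.05],[-0.011,0.038,0,0,0.05],[-0.011,0.038,0,0,0.05],[-0.011,0.038,0,0,0.05],[-0.011,0.038,0,0,0.05],[-0.011,0.038,0,0,0.05],[-0.011,0.038,0,0,0.05],[-0.011,0.038,0,0,0.05],[-0.011,0.038,0,0,0.05],[-0.011,0.038,0,0,0.05],[-0.011,0.038,0,0,0.05]]}}

```text
clock: 2.1
position: [423.2, 74.0, 249.9]
ee_rot: [-0.132, 0.991, 0.0, -0.0]
contact_force: [0.5, -1.1, 0.3]
gripper_width: 50.1
```

```bash
python3 -c "
from h import *
need(426,157,230,119)"
```

```text
t2.10 pos [423.2  74.  249.9] jawang 105.2 F [ 0.5 -1.1  0.3] w50.1 j1 0.55 j6 -1.86
tool shift mm [-24.4  79.4  19.9] tilt [-0.  0.] turn -13.8 or 166.2; after turn shifts [-42.7  71.3  19.9] [ 42.7 -71.3  19.9]
```

Call:
{"name": "drive_tool", "arguments": {"steps": [[-0.012,0.04,0.01,0,0.05],[-0.012,0.039,0.01,0,0.05],[0,0,0,-8.5,0.05],[0,0,0,-8.5,0.05],[0,0,0,-8.5,0.05],[0,0,0,-8.5,0.05],[0,0,0,-8.5,0.05],[0,0,0,-8.5,0.05],[0,0,0,-8.5,0.05],[0,0,0,-8.5,0.05],[0,0,0,-8.5,0.05],[0,0,0,-8.5,0.05],[0,0,0,-8.5,0.05],[0,0,0,-8.5,0.05],[0,0,0,-8.5,0.05],[0,0,0,-8.5,0.05],[0,0,0,-8.5,0.05],[0,0,0,-8.5,0.05],[0,0,0,-8.5,0.05],[0,0,0,-8.5,0.05]]}}

```text
clock: 4.1
position: [426.0, 154.8, 229.7]
ee_rot: [0.995, -0.1, -0.0, 0.0]
contact_force: [0.2, -0.2, -0.4]
gripper_width: 49.8
```

```bash
python3 -c "
from h import *
need(426,157,200,119);print(arm.read_state()['joints'].round(2))"
```

```text
t4.10 pos [426.  154.8 229.7] jawang -101.5 F [ 0.2 -0.2 -0.4] w49.8 j1 0.71 j6 0.66
tool shift mm [-0.4 -2.1 29.7] tilt [-0.001 -0.   ] turn 139.5 or -40.5; after turn shifts [-1.1  1.9 29.7] [ 1.1 -1.9 29.7]
[ 0.71  0.11 -0.42 -0.   -1.04  0.66]
```

Call:
{"name": "drive_tool", "arguments": {"steps": [[0,0,0,-8.1,0.05],[0,0,0,-8.1,0.05],[0,0,0,-8.1,0.05],[0,0,0,-8.1,0.05],[0,0,0,-8.1,0.05],[0.001,-0.002,0.02,0,0.05],[0,0,0.02,0,0.05],[0,0,0.015,0,0.05],[0,0,0.007,0,0.05],[0,0,0,0,0.05]]}}

```text
clock: 5.1
position: [425.7, 156.8, 167.1]
ee_rot: [0.969, 0.248, -0.001, 0.001]
contact_force: [-0.0, -0.2, 0.0]
gripper_width: 49.6
```

```bash
python3 -c "
from h import *
need(426,157,167.5,119)
im,_=grab('top','k1');crop(im,130,220,260,320,6,'k1c')
im,_=grab('side','k1s');crop(im,250,210,400,330,5,'k1sc')"
```

```text
t5.10 pos [425.7 156.8 167.1] jawang -61.3 F [-0.  -0.2  0. ] w49.6 j1 0.71 j6 1.36
tool shift mm [ 0.3 -0.  -0.4] tilt [-0.002 -0.002] turn 179.7 or -0.3; after turn shifts [-0.3  0.  -0.4] [ 0.3 -0.  -0.4]
```

View pics/k1sc.png

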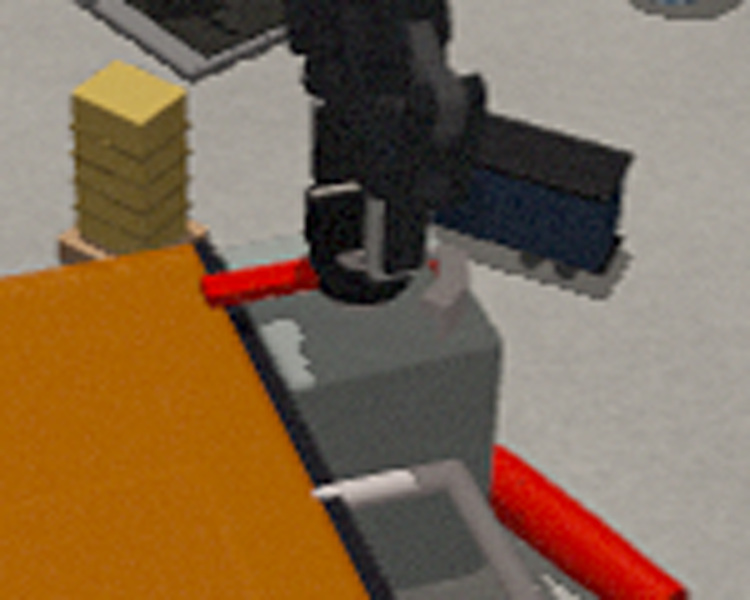

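The fingers straddle the knob's grip bar (crop about 370,230). I close on it and then press.

Call:
{"name": "drive_tool", "arguments": {"steps": [[0,0,0,0,0.005],[0,0,0,0,0.005],[0,0,0,0,0.005],[0,0,0,0,0.005],[0,0,0,0,0.005],[0,0,0.004,0,0.005],[0,0,0.004,0,0.005],[0,0,0.002,0,0.005],[0,0,0,0,0.005]]}}

```text
clock: 6.1
position: [427.0, 157.1, 160.7]
ee_rot: [0.969, 0.248, 0.001, 0.001]
contact_force: [-3.0, -5.3, 20.9]
gripper_width: 12.4
```

```bash
python3 -c "
from h import *
need(426,157,159.5,119)"
```

```text
t6.10 pos [427.  157.1 160.7] jawang -61.2 F [-3.  -5.3 20.9] w12.4 j1 0.71 j6 1.36
tool shift mm [-0.9 -0.4  1.2] tilt [ 0.002 -0.001] turn 179.8 or -0.2; after turn shifts [0.9 0.4 1.2] [-0.9 -0.4  1.2]
```

Call:
{"name": "drive_tool", "arguments": {"steps": [[0,0,0,8,0.005],[0,0,0,8,0.005],[0,0,0,8,0.005],[0,0,0,8,0.005],[0,0,0,8,0.005],[0,0,0,8,0.005],[0,0,0,8,0.005],[0,0,0,8,0.005],[0,0,0,8,0.005],[0,0,0,2,0.005],[0,0,0,0,0.005]]}}

```text
clock: 7.2
position: [427.4, 158.0, 160.8]
ee_rot: [0.924, -0.383, 0.002, -0.001]
contact_force: [-4.6, -2.2, 19.0]
gripper_width: 12.7
```

```bash
python3 -c "
from h import *
need(426,157,159.5,47)
print(arm.read_state()['wrist_torque'])"
```

```text
t7.20 pos [427.4 158.  160.8] jawang -135.1 F [-4.6 -2.2 19. ] w12.7 j1 0.71 j6 0.07
tool shift mm [-0.3  1.7  1.3] tilt [0.004 0.001] turn 177.9 or -2.1; after turn shifts [ 0.3 -1.7  1.3] [-0.3  1.7  1.3]
[-0.72473754  1.2593893   0.76410957]
```

Call:
{"name": "drive_tool", "arguments": {"steps": [[0,0,-0.004,0,0.005],[0,0,-0.004,0,0.005],[0,0,-0.002,0,0.005],[0,0,0,0,0.05],[0,0,0,0,0.05],[0,0,0,0,0.05],[0,0,-0.03,0,0.05],[0,0,-0.04,0,0.05]]}}

```text
clock: 8.0
position: [424.7, 156.4, 236.3]
ee_rot: [0.923, -0.386, -0.002, 0.003]
contact_force: [0.9, 0.9, 0.2]
gripper_width: 50.2
```

```bash
python3 -c "
from h import *
im,d=grab('side','k2s');crop(im,250,210,400,330,5,'k2sc')
b=b2w(-118,63);need(b[0],b[1],240,29)"
```

```text
t8.05 pos [428.9 158.5 244.7] jawang -135.3 F [2.3 0.4 5.5] w50.1 j1 0.71 j6 0.07
tool shift mm [-133.1  -33.8    4.6] tilt [0.009 0.004] turn -164.3 or 15.7; after turn shifts [137.3  -3.6   4.6] [-137.3    3.6    4.6]
```

View pics/k2sc.png

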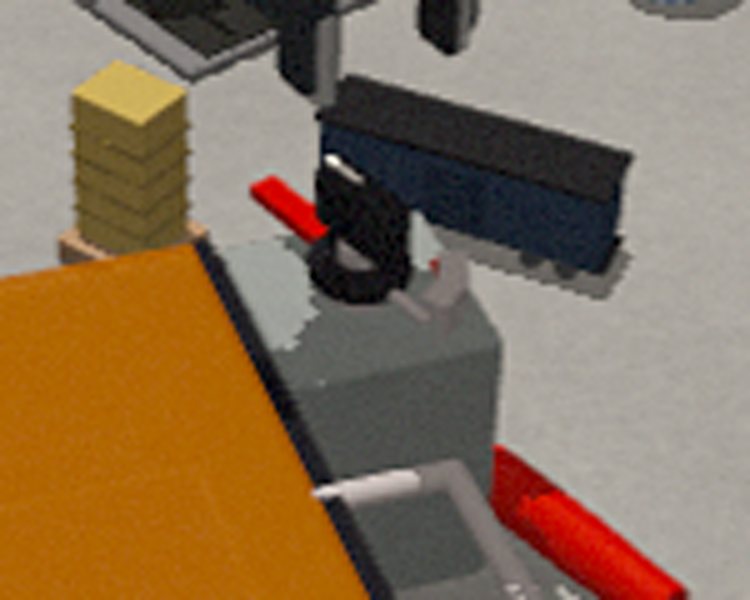

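Run:
```python
from h import *
d=np.load('pics/k2s.npy');P=cloud('side',d)
k=(np.hypot(P[...,0]-426,P[...,1]-157)<26)&(P[...,2]<185)&(d>0)
Q=P[k];print(np.percentile(Q[:,2],[90,99,100]))
d=np.load('pics/side0.npy');P=cloud('side',d)
k=(np.hypot(P[...,0]-426,P[...,1]-157)<26)&(P[...,2]<185)&(d>0)
Q=P[k];print(np.percentile(Q[:,2],[90,99,100]))
```

```text
[169.34726383 171.29537633 171.90708286]
[169.18081945 171.00493274 171.72384021]
```

Call:
{"name": "drive_tool", "arguments": {"steps": [[0,0,0,8,0.05],[0,0,0,7.8,0.05],[-0.045,0.001,0,0,0.05],[-0.045,0.001,0,0,0.05],[-0.045,0.002,0,0,0.05],[0,0,0,0,0.05]]}}

```text
clock: 8.65
position: [355.6, 276.9, 237.5]
ee_rot: [0.862, -0.506, -0.0, -0.0]
contact_force: [0.5, -0.3, -0.2]
gripper_width: 49.8
```

```bash
python3 -c "
from h import *
b=b2w(-118,63);need(b[0],b[1],116.5,29);print(arm.read_state()['joints'].round(2))"
```

```text
t8.65 pos [355.6 276.9 237.5] jawang -150.8 F [ 0.5 -0.3 -0.2] w49.8 j1 1.02 j6 -0.51
tool shift mm [  1.9  -3.2 121. ] tilt [-0.001  0.001] turn -179.8 or 0.2; after turn shifts [ -1.9   3.2 121. ] [  1.9  -3.2 121. ]
[ 1.02  0.09 -0.42 -0.   -1.06 -0.51]
```

Call:
{"name": "drive_tool", "arguments": {"steps": [[0.002,-0.003,0.04,0,0.05],[0,0,0.04,0,0.05],[0,0,0.03,0,0.05],[0,0,0.011,0,0.05],[0,0,0,0,0.005],[0,0,0,0,0.005],[0,0,0,0,0.005],[0,0,0,0,0.005],[0,0,0,0,0.005],[0,0,0,0,0.005]]}}

```text
clock: 9.65
position: [362.8, 274.4, 118.6]
ee_rot: [0.861, -0.508, 0.001, -0.003]
contact_force: [5.5, -0.9, -1.5]
gripper_width: 7.5
```

```bash
python3 -c "
from h import *
b=b2w(-118,63);need(b[0],b[1],116.5,29)
import numpy as np
R=194;p0=np.array([76-R,116.5])
prev=0
t=np.linspace(0,1.8,37);x=76-R*np.cos(t)-4*np.sin(t)*0;z=116.5+R*np.sin(t)
# bar 4mm above hinge: exact rotation about (76,112.5)
x=76-(194*np.cos(t)-4*np.sin(t));z=112.5+194*np.sin(t)+4*np.cos(t)
for i in range(1,37):print(i,round(t[i],2),'ty',round(-(x[i]-x[i-1]),1),'tz',round(-(z[i]-z[i-1]),1))
"
```

```text
t9.65 pos [362.8 274.4 118.6] jawang -151.1 F [ 5.5 -0.9 -1.5] w7.5 j1 1.01 j6 -0.50
tool shift mm [-3.9  1.9  2.1] tilt [0.004 0.004] turn 179.9 or -0.1; after turn shifts [ 3.9 -1.9  2.1] [-3.9  1.9  2.1]
1 0.05 ty -0.4 tz -9.7
2 0.1 ty -0.9 tz -9.7
3 0.15 ty -1.4 tz -9.6
4 0.2 ty -1.9 tz -9.5
5 0.25 ty -2.4 tz -9.4
6 0.3 ty -2.8 tz -9.3
7 0.35 ty -3.3 tz -9.1
8 0.4 ty -3.7 tz -9.0
9 0.45 ty -4.2 tz -8.8
10 0.5 ty -4.6 tz -8.5
11 0.55 ty -5.0 tz -8.3
12 0.6 ty -5.4 tz -8.0
13 0.65 ty -5.8 tz -7.7
14 0.7 ty -6.2 tz -7.4
15 0.75 ty -6.6 tz -7.1
16 0.8 ty -6.9 tz -6.8
17 0.85 ty -7.3 tz -6.4
18 0.9 ty -7.6 tz -6.1
19 0.95 ty -7.9 tz -5.7
20 1.0 ty -8.1 tz -5.3
21 1.05 ty -8.4 tz -4.9
22 1.1 ty -8.6 tz -4.4
23 1.15 ty -8.8 tz -4.0
24 1.2 ty -9.0 tz -3.6
25 1.25 ty -9.2 tz -3.1
26 1.3 ty -9.3 tz -2.6
27 1.35 ty -9.5 tz -2.2
28 1.4 ty -9.6 tz -1.7
29 1.45 ty -9.6 tz -1.2
30 1.5 ty -9.7 tz -0.7
31 1.55 ty -9.7 tz -0.2
32 1.6 ty -9.7 tz 0.2
33 1.65 ty -9.7 tz 0.7
34 1.7 ty -9.6 tz 1.2
35 1.75 ty -9.6 tz 1.7
36 1.8 ty -9.5 tz 2.2
```

Call:
{"name": "drive_tool", "arguments": {"steps": [[0,-0.0004,-0.0097,0,0.005],[0,-0.0009,-0.0097,0,0.005],[0,-0.0014,-0.0096,0,0.005],[0,-0.0019,-0.0095,0,0.005],[0,-0.0024,-0.0094,0,0.005],[0,-0.0028,-0.0093,0,0.005]]}}

```text
clock: 10.25
position: [369.8, 278.1, 174.9]
ee_rot: [0.861, -0.509, -0.0, -0.0]
contact_force: [2.4, 2.0, -3.0]
gripper_width: 7.6
```

```bash
python3 -c "
from h import *
def bar(t):
    x=76-(194*np.cos(t)-4*np.sin(t));z=112.5+194*np.sin(t)+4*np.cos(t);return (*b2w(x,63),z)
need(*bar(0.3),29)
im,d=grab('side','l1s')"
```

```text
t10.25 pos [369.8 278.1 174.9] jawang -151.1 F [ 2.4  2.  -3. ] w7.6 j1 1.00 j6 -0.49
tool shift mm [-4.  -0.   1.2] tilt [-0.     0.001] turn 179.9 or -0.1; after turn shifts [4.  0.1 1.2] [-4.  -0.1  1.2]
```

View pics/l1s.png

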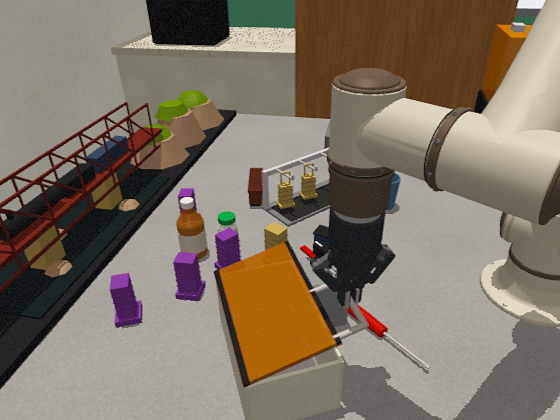

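The lid is rising in the grip (bar at about (345,310)). I carry on along the arc.

Call:
{"name": "drive_tool", "arguments": {"steps": [[0,-0.0033,-0.0091,0,0.005],[0,-0.0037,-0.009,0,0.005],[0,-0.0042,-0.0088,0,0.005],[0,-0.0046,-0.0085,0,0.005],[0,-0.005,-0.0083,0,0.005],[0,-0.0054,-0.008,0,0.005],[0,-0.0058,-0.0077,0,0.005],[0,-0.0062,-0.0074,0,0.005],[0,-0.0066,-0.0071,0,0.005],[0,-0.0069,-0.0068,0,0.005],[0,-0.0073,-0.0064,0,0.005],[0,-0.0076,-0.0061,0,0.005],[0,-0.0079,-0.0057,0,0.005],[0,-0.0081,-0.0053,0,0.005]]}}

```text
clock: 11.7
position: [438.6, 316.0, 283.1]
ee_rot: [0.862, -0.508, -0.001, 0.003]
contact_force: [-17.6, -4.3, 21.1]
gripper_width: 7.3
```

```bash
cat >> h.py <<'E'
def bar(t):
    x=76-(194*np.cos(t)-4*np.sin(t));z=112.5+194*np.sin(t)+4*np.cos(t);return (*b2w(x,63),z)
E
python3 -c "
from h import *
need(*bar(1.0),29)"
```

```text
t11.70 pos [438.6 316.  283.1] jawang -151.0 F [-17.6  -4.3  21.1] w7.3 j1 0.92 j6 -0.42
tool shift mm [-4.3 -4.2  5.2] tilt [-0.005 -0.004] turn 180.0 or -0.0; after turn shifts [4.3 4.2 5.2] [-4.3 -4.2  5.2]
```

```bash
python3 -c "
from h import *
im,d=grab('side','l2s');crop(im,200,130,440,310,3.3,'l2c')
print(arm.read_state()['wrist_torque'],arm.read_state()['contact_force'])"
```

```text
[-0.86863186  4.57497696  0.10094162] [-15.25932401  -1.67707441  22.52941609]
```

View pics/l2c.png

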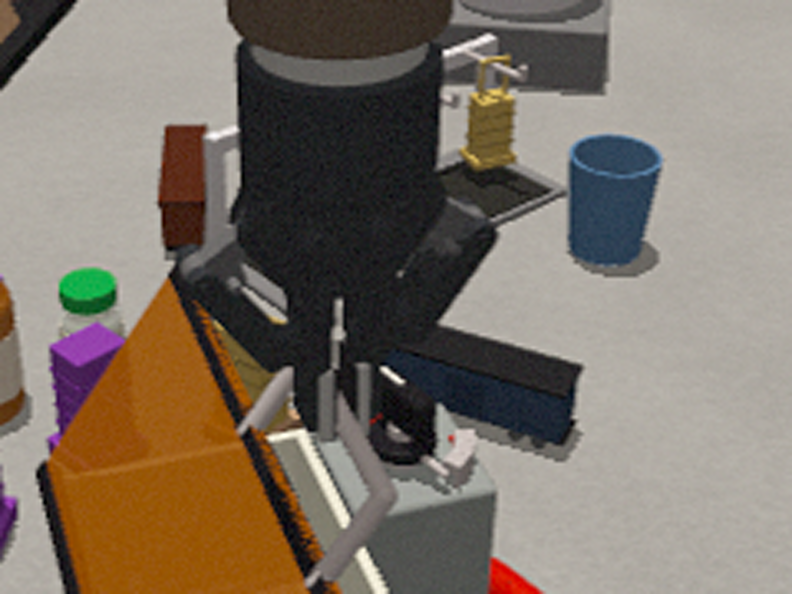

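Call:
{"name": "drive_tool", "arguments": {"steps": [[0,0.003,-0.004,0,0.005],[0,-0.0084,-0.0049,0,0.005],[0,-0.0086,-0.0044,0,0.005],[0,-0.0088,-0.004,0,0.005],[0,-0.009,-0.0036,0,0.005],[0,-0.0092,-0.0031,0,0.005]]}}

```text
clock: 12.35
position: [477.7, 337.1, 305.6]
ee_rot: [0.861, -0.508, 0.0, 0.001]
contact_force: [6.4, -1.9, -6.0]
gripper_width: 7.8
```

```bash
python3 -c "
from h import *
need(*bar(1.25),29)"
```

```text
t12.35 pos [477.7 337.1 305.6] jawang -151.1 F [ 6.4 -1.9 -6. ] w7.8 j1 0.89 j6 -0.39
tool shift mm [-4.8 -3.8  7.8] tilt [-0.    -0.002] turn 179.9 or -0.1; after turn shifts [4.8 3.8 7.8] [-4.8 -3.8  7.8]
```

Call:
{"name": "drive_tool", "arguments": {"steps": [[0,-0.0093,-0.0026,0,0.005],[0,-0.0095,-0.0022,0,0.005],[0,-0.0096,-0.0017,0,0.005],[0,-0.0096,-0.0012,0,0.005],[0,-0.0097,-0.0007,0,0.005],[0,-0.0097,-0.0002,0,0.005],[0,-0.0097,0.0002,0,0.005],[0,-0.0097,0.0007,0,0.005],[0,-0.0096,0.0012,0,0.005]]}}

```text
clock: 13.25
position: [555.2, 380.2, 312.4]
ee_rot: [0.861, -0.509, 0.001, -0.002]
contact_force: [-4.1, 1.3, 7.8]
gripper_width: 7.5
```

```bash
python3 -c "
from h import *
need(*bar(1.7),29);need(*bar(1.8),29)"
```

```text
t13.25 pos [555.2 380.2 312.4] jawang -151.1 F [-4.1  1.3  7.8] w7.5 j1 0.84 j6 -0.34
tool shift mm [-4.6 -1.4  8. ] tilt [0.005 0.003] turn 179.9 or -0.1; after turn shifts [4.6 1.5 8. ] [-4.6 -1.5  8. ]
t13.25 pos [555.2 380.2 312.4] jawang -151.1 F [-4.1  1.3  7.8] w7.5 j1 0.84 j6 -0.34
tool shift mm [ -4.7 -20.4  12. ] tilt [0.005 0.003] turn 179.9 or -0.1; after turn shifts [ 4.6 20.4 12. ] [ -4.6 -20.4  12. ]
```

Call:
{"name": "drive_tool", "arguments": {"steps": [[0,-0.0096,0.0012,0,0.005],[0,-0.0095,0.0017,0,0.005],[0,-0.004,0.001,0,0.005],[0,0,0,0,0.005]]}}

```text
clock: 13.65
position: [575.9, 390.8, 307.3]
ee_rot: [0.861, -0.508, 0.002, -0.001]
contact_force: [0.7, -0.1, 6.3]
gripper_width: 7.3
```

```bash
python3 -c "
from h import *
need(*bar(1.8),29)
im,d=grab('side','l3s')"
```

```text
t13.65 pos [575.9 390.8 307.3] jawang -151.1 F [ 0.7 -0.1  6.3] w7.3 j1 0.83 j6 -0.32
tool shift mm [-5.4  2.7  6.8] tilt [0.004 0.001] turn 179.9 or -0.1; after turn shifts [ 5.4 -2.7  6.8] [-5.4  2.7  6.8]
```

View pics/l3s.png

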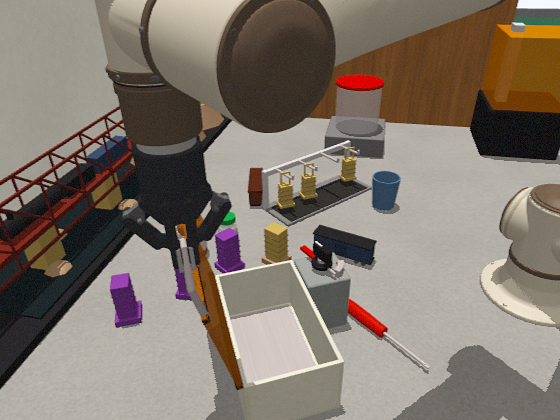

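The lid leans back open with the bar in the grip at about (180,240). I release it and rise.

Call:
{"name": "drive_tool", "arguments": {"steps": [[0,0,0,0,0.04],[0,0,0,0,0.05],[0,0,0,0,0.05],[0,0,-0.02,0,0.05],[0,0,-0.04,0,0.05],[0,0,0,0,0.05]]}}

```text
clock: 14.3
position: [575.7, 390.8, 371.5]
ee_rot: [0.861, -0.509, 0.003, -0.005]
contact_force: [-0.2, -0.4, 2.0]
gripper_width: 50.1
```

```bash
python3 -c "
from h import *
im,d=grab('side','l4s')
im,d=grab('top','l4t')
need(*s2w(0,-120),180,49.9-180);print(arm.read_state()['joints'].round(2))"
```

```text
t14.40 pos [574.1 390.6 366.1] jawang -151.1 F [ 0.5 -0.8 -0.7] w50.0 j1 0.83 j6 -0.33
tool shift mm [605.1 515.  184.5] tilt [0.002 0.002] turn -21.0 or 159.0; after turn shifts [379.8 697.9 184.5] [-379.8 -697.9  184.5]
[ 0.83  0.47  0.42 -0.   -1.52 -0.33]
```

View pics/l4s.png

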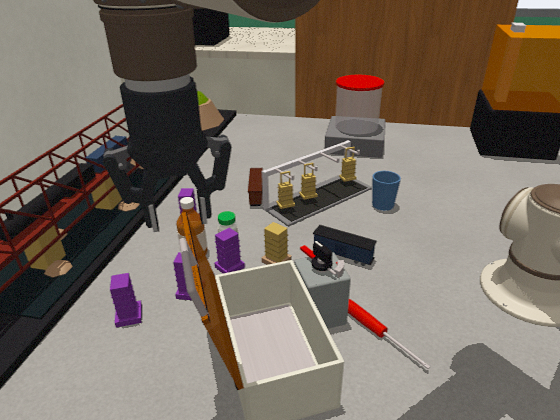

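View pics/l4t.png

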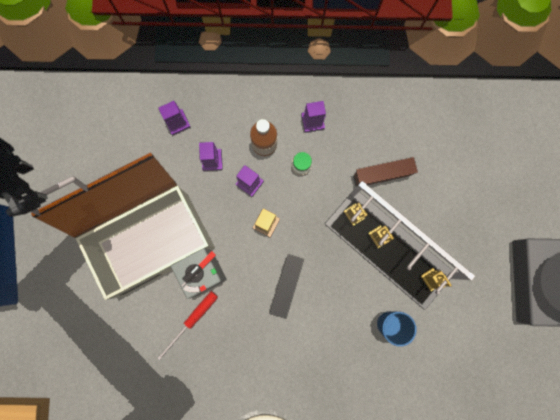

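Run:
```python
from h import *
im=cv2.imread('pics/l4t.png');hsv=cv2.cvtColor(im,cv2.COLOR_BGR2HSV)
m=((hsv[...,0]<32)&(hsv[...,0]>18)&(hsv[...,1]>110)&(hsv[...,2]>200)).astype(np.uint8);m[:200]=0;m[245:]=0;m[:,:240]=0;m[:,290:]=0
cc=max(cv2.findContours(m,0,2)[0],key=cv2.contourArea);r=cv2.minAreaRect(cast("top",cc[:,0],95)[:,:2].astype(np.float32));print("abut",r)
m=((hsv[...,1]<50)&(hsv[...,2]>165)).astype(np.uint8);m[:185]=0;m[300:]=0;m[:,:70]=0;m[:,215:]=0
cc=max(cv2.findContours(m,0,2)[0],key=cv2.contourArea);print(cv2.contourArea(cc));r=cv2.minAreaRect(cast("top",cc[:,0],112)[:,:2].astype(np.float32));print("box",r)
need(549,9,200,64.7-180)
```

```text
abut ((549.9404907226562, 9.473533630371094), (30.44668960571289, 40.88766098022461), 68.08296203613281)
5590.0
box ((482.2905578613281, 277.48626708984375), (177.72767639160156, 259.2236022949219), 28.365942001342773)
t14.40 pos [574.1 390.6 366.1] jawang -151.1 F [ 0.5 -0.8 -0.7] w50.0 j1 0.83 j6 -0.33
tool shift mm [322.2 206.5 165.4] tilt [0.002 0.002] turn -35.8 or 144.2; after turn shifts [140.3 356.  165.4] [-140.3 -356.   165.4]
```

Call:
{"name": "drive_tool", "arguments": {"steps": [[0.04,0.026,0,0,0.06],[0.04,0.026,0,0,0.06],[0.04,0.026,0.01,0,0.06],[0.04,0.026,0.02,0,0.06],[0.04,0.026,0.02,0,0.06],[0.04,0.026,0.02,0,0.06],[0.04,0.026,0.02,0,0.06],[0.042,0.024,0.02,0,0.06],[0,0,0.01,-7.3,0.06],[0,0,0.01,-7.3,0.06],[0,0,0.01,-7.3,0.06],[0,0,0.01,-7.3,0.06],[0,0,0,-7.3,0.06],[0,0,0,0,0.06]]}}

```text
clock: 15.8
position: [548.5, 17.2, 217.0]
ee_rot: [0.977, -0.214, -0.001, 0.001]
contact_force: [0.4, -0.5, 0.3]
gripper_width: 60.0
```

```bash
python3 -c "
from h import *
need(549.5,9.2,80,66-180)
im,d=grab('side','a1s')"
```

```text
t15.80 pos [548.5  17.2 217. ] jawang -114.7 F [ 0.4 -0.5  0.3] w60.0 j1 0.33 j6 0.81
tool shift mm [  4.6   6.6 137. ] tilt [-0.003 -0.001] turn -0.7 or 179.3; after turn shifts [  4.6   6.6 137. ] [ -4.6  -6.6 137. ]
```

View pics/a1s.png

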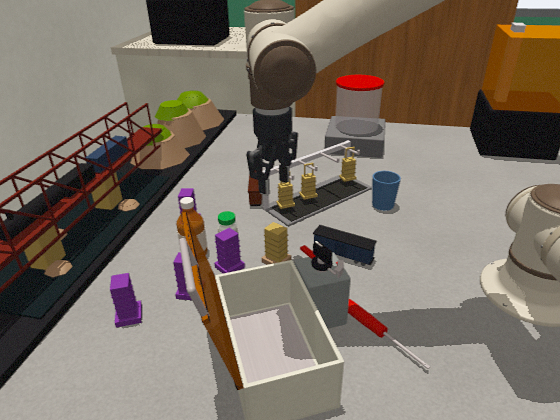

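Call:
{"name": "drive_tool", "arguments": {"steps": [[0.0046,0.0066,0.03,0,0.06],[0,0,0.04,0,0.06],[0,0,0.04,0,0.06],[0,0,0.026,0,0.06],[0,0,0,0,0.06],[0,0,0,0,0.02],[0,0,0,0,0.02],[0,0,0,0,0.02],[0,0,0,0,0.02],[0,0,-0.03,0,0.02],[0,0,-0.04,0,0.02],[0,0,-0.05,0,0.02],[0,0,-0.05,0,0.02],[0,0,-0.01,0,0.02]]}}

```text
clock: 17.25
position: [553.7, 9.9, 270.4]
ee_rot: [0.977, -0.213, 0.007, -0.003]
contact_force: [0.9, -0.5, -0.3]
gripper_width: 33.4
```

```bash
python3 -c "
from h import *
need(*b2w(0,-85),270,29-180)
im,d=grab('side','a2s')"
```

```text
t17.25 pos [553.7   9.9 270.4] jawang -114.6 F [ 0.9 -0.5 -0.3] w33.4 j1 0.31 j6 0.83
tool shift mm [ -98.7 -169.     0.5] tilt [0.014 0.002] turn 36.4 or -143.6; after turn shifts [-179.8  -77.4    0.5] [179.8  77.4   0.5]
```

View pics/a2s.png

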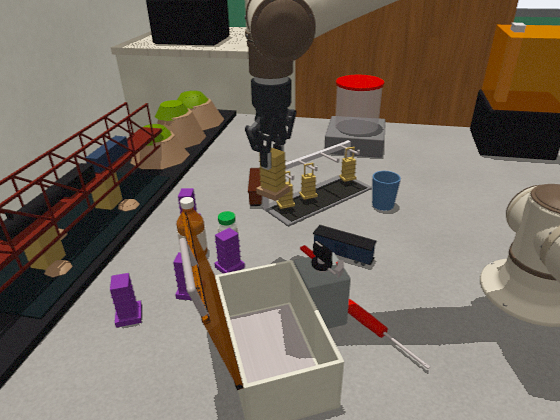

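The abutment is held (width 33.4 mm, seen at about (272,180)). Next it goes to the box.

Call:
{"name": "drive_tool", "arguments": {"steps": [[0,0,0,7.3,0.02],[0,0,0,7.3,0.02],[0,0,0,7.3,0.02],[0,0,0,7.3,0.02],[0,0,0,7.2,0.02],[-0.036,-0.0155,0,0,0.02],[-0.036,-0.0155,0,0,0.02],[-0.036,-0.0155,0,0,0.02],[-0.036,-0.0155,0,0,0.02],[-0.036,-0.0155,0,0,0.02],[0,0,0,0,0.02],[0,0,0,0,0.02]]}}

```text
clock: 18.5
position: [530.4, 205.2, 260.9]
ee_rot: [0.862, -0.507, -0.001, 0.001]
contact_force: [0.1, -0.4, -1.0]
gripper_width: 33.5
```

```bash
python3 -c "
from h import *
need(*b2w(0,-85),88,29-180)
im,d=grab('top','a3t');im,d=grab('side','a3s')"
```

```text
t18.50 pos [530.4 205.2 260.9] jawang -150.9 F [ 0.1 -0.4 -1. ] w33.5 j1 0.65 j6 -0.15
tool shift mm [  2.3  -3.7 172.8] tilt [-0.003 -0.002] turn 0.1 or -179.9; after turn shifts [  2.3  -3.7 172.8] [ -2.3   3.7 172.8]
```

View pics/a3s.png

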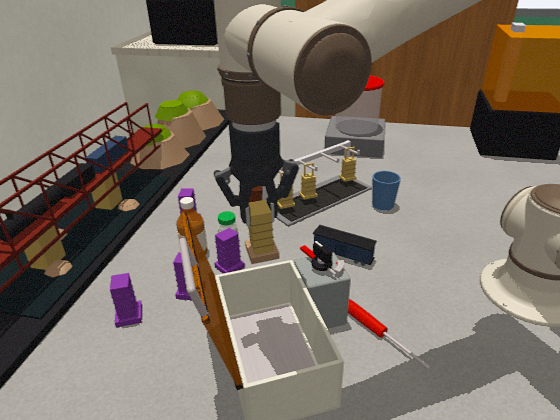

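Call:
{"name": "drive_tool", "arguments": {"steps": [[0.002,-0.004,0.03,0,0.02],[0,0,0.04,0,0.02],[0,0,0.04,0,0.02],[0,0,0.03,0,0.02],[0,0,0.02,0,0.02],[0,0,0.01,0,0.02],[0,0,0.004,0,0.02],[0,0,0,0,0.02]]}}

```text
clock: 19.4
position: [536.0, 203.6, 90.1]
ee_rot: [0.861, -0.508, 0.0, 0.0]
contact_force: [-2.2, -1.8, 2.7]
gripper_width: 33.0
```

Call:
{"name": "drive_tool", "arguments": {"steps": [[0,0,0.002,0,0.02],[0,0,0.002,0,0.02],[0,0,0,0,0.02]]}}

```text
clock: 19.7
position: [536.1, 203.7, 89.9]
ee_rot: [0.862, -0.508, 0.001, 0.0]
contact_force: [-10.2, -3.4, 24.7]
gripper_width: 33.2
```

Call:
{"name": "drive_tool", "arguments": {"steps": [[0,0,-0.004,0,0.02],[0,0,0,0,0.055],[0,0,0,0,0.055],[0,0,0,0,0.055],[0,0,-0.03,0,0.055],[0,0,-0.05,0,0.055],[0,0,-0.05,0,0.055],[0,0,-0.03,0,0.055],[0,0,0,0,0.055]]}}

```text
clock: 20.6
position: [538.4, 206.1, 254.0]
ee_rot: [0.862, -0.507, 0.003, -0.005]
contact_force: [0.0, 0.3, 0.6]
gripper_width: 55.0
```

```bash
python3 -c "
from h import *
need(*s2w(0,120),180,49.9-180)
im,d=grab('top','a4t');im,d=grab('side','a4s')"
```

```text
t20.60 pos [538.4 206.1 254. ] jawang -151.0 F [0.  0.3 0.6] w55.0 j1 0.65 j6 -0.14
tool shift mm [374.  172.   72.2] tilt [0.01  0.005] turn -20.9 or 159.1; after turn shifts [288.  294.   72.2] [-288.  -294.    72.2]
```

View pics/a4s.png

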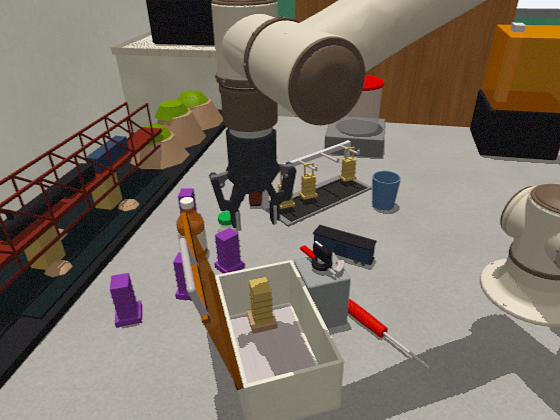

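View pics/a4t.png

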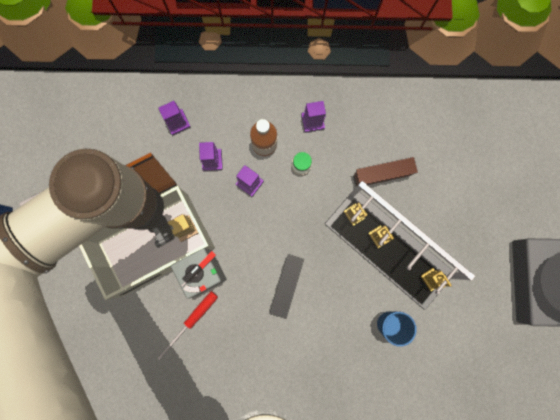

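Call:
{"name": "drive_tool", "arguments": {"steps": [[0,0,0,-7,0.055],[0,0,0,-7,0.055],[0,0,0,-6.9,0.055],[0.036,0.037,0,0,0.055],[0.036,0.037,0,0,0.055],[0.036,0.037,0,0,0.055],[0.036,0.037,0,0,0.055],[0.036,0.037,0.01,0,0.055],[0.036,0.037,0.02,0,0.055],[0.036,0.036,0.02,0,0.055],[0.036,0.036,0.02,0,0.055],[0,0,0,0,0.055],[0,0,0,0,0.055]]}}

```text
clock: 22.0
position: [563.5, -183.9, 181.4]
ee_rot: [0.939, -0.344, -0.003, 0.001]
contact_force: [0.4, 0.1, 0.5]
gripper_width: 55.0
```

```bash
python3 -c "
from h import *
need(*s2w(1,119.5),87,49.9-180)
im,d=grab('side','p1s');crop(im,230,120,400,250,4.5,'p1c')"
```

```text
t22.00 pos [ 563.5 -183.9  181.4] jawang -130.3 F [0.4 0.1 0.5] w55.0 j1 -0.04 j6 0.91
tool shift mm [19.4 11.4 94.4] tilt [-0.006  0.001] turn -0.2 or 179.8; after turn shifts [19.4 11.4 94.4] [-19.4 -11.4  94.4]
```

View pics/p1c.png

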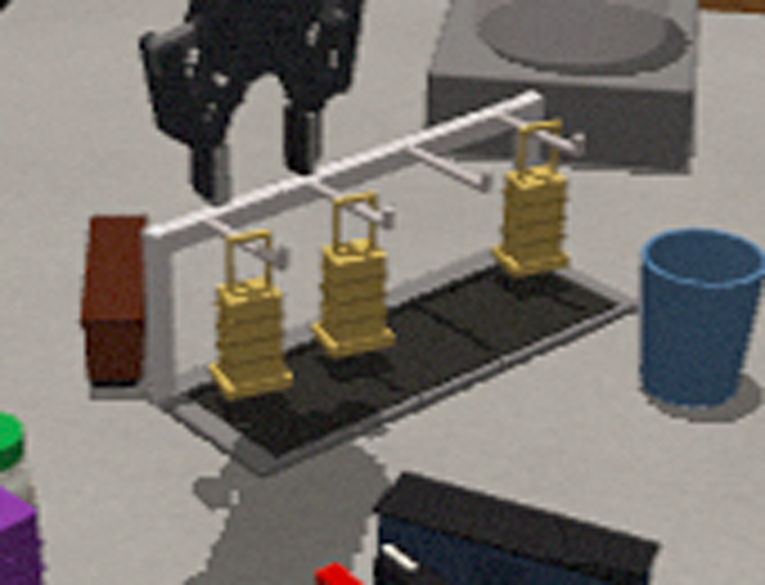

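Call:
{"name": "drive_tool", "arguments": {"steps": [[0.0194,0.0114,0,0,0.055],[0,0,0.02,0,0.055],[0,0,0.02,0,0.055],[0,0,0,0,0.055]]}}

```text
clock: 22.45
position: [570.8, -202.1, 141.9]
ee_rot: [0.94, -0.342, -0.003, 0.0]
contact_force: [-0.4, 1.1, -0.8]
gripper_width: 54.9
```

```bash
python3 -c "
from h import *
need(*s2w(1,119.5),87,49.9-180)"
```

```text
t22.45 pos [ 570.8 -202.1  141.9] jawang -130.0 F [-0.4  1.1 -0.8] w54.9 j1 -0.07 j6 0.95
tool shift mm [ 1.9  2.3 54.9] tilt [-0.006  0.001] turn 0.1 or -179.9; after turn shifts [ 1.9  2.3 54.9] [-1.9 -2.3 54.9]
```

Call:
{"name": "drive_tool", "arguments": {"steps": [[0.001,0.002,0.02,0,0.055],[0,0,0.02,0,0.055],[0,0,0.015,0,0.055],[0,0,0,0,0.055],[0,0,0,0,0.02],[0,0,0,0,0.02],[0,0,0,0,0.02],[0,0,0,0,0.02]]}}

```text
clock: 23.25
position: [573.3, -206.1, 91.1]
ee_rot: [0.939, -0.343, 0.002, -0.0]
contact_force: [1.1, 1.9, 3.8]
gripper_width: 36.1
```

```bash
python3 -c "
from h import *
need(*s2w(1,119.5),87,49.9-180)
im,d=grab('side','p2s');crop(im,230,120,400,250,4.5,'p2c')"
```

```text
t23.25 pos [ 573.3 -206.1   91.1] jawang -130.1 F [1.1 1.9 3.8] w36.1 j1 -0.08 j6 0.95
tool shift mm [-2.9  1.1  4.1] tilt [ 0.004 -0.001] turn 0.0 or -180.0; after turn shifts [-2.9  1.1  4.1] [ 2.9 -1.1  4.1]
```

View pics/p2c.png

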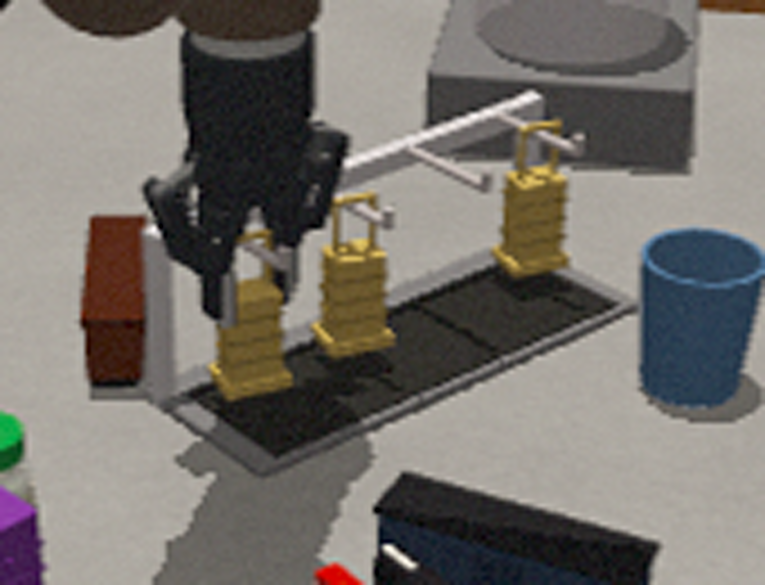

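Call:
{"name": "drive_tool", "arguments": {"steps": [[0,0,0,0,0.05],[0,0,0,0,0.05],[-0.002,0,0.006,0,0.05],[0,0,0,0,0.05]]}}

```text
clock: 23.7
position: [568.9, -204.8, 81.9]
ee_rot: [0.939, -0.343, -0.002, 0.0]
contact_force: [0.3, 1.1, 0.3]
gripper_width: 49.7
```

Call:
{"name": "drive_tool", "arguments": {"steps": [[0,0,0,0,0.02],[0,0,0,0,0.02],[0,0,0,0,0.02],[0,0,0,0,0.02],[0,0,0,0,0.02]]}}

```text
clock: 24.2
position: [570.3, -204.9, 83.4]
ee_rot: [0.939, -0.343, -0.0, 0.0]
contact_force: [0.4, -0.0, -0.3]
gripper_width: 37.1
```

Call:
{"name": "drive_tool", "arguments": {"steps": [[0,0,0,0,0.02],[0,0,0,0,0.02],[0,0,-0.008,0,0.02],[0,0,-0.008,0,0.02],[0,0,0,0,0.02]]}}

```text
clock: 24.7
position: [571.5, -205.1, 101.4]
ee_rot: [0.939, -0.343, 0.002, -0.0]
contact_force: [1.0, 0.7, -0.5]
gripper_width: 36.7
```

```bash
python3 -c "
from h import *
need(*s2w(1,119.5),99,49.9-180)
im,d=grab('side','p3s');crop(im,230,120,400,250,4.5,'p3c')"
```

```text
t24.70 pos [ 571.5 -205.1  101.4] jawang -130.1 F [ 1.   0.7 -0.5] w36.7 j1 -0.08 j6 0.95
tool shift mm [-0.9  0.6  2.4] tilt [ 0.004 -0.001] turn -0.0 or 180.0; after turn shifts [-0.9  0.6  2.4] [ 0.9 -0.6  2.4]
```

View pics/p3c.png

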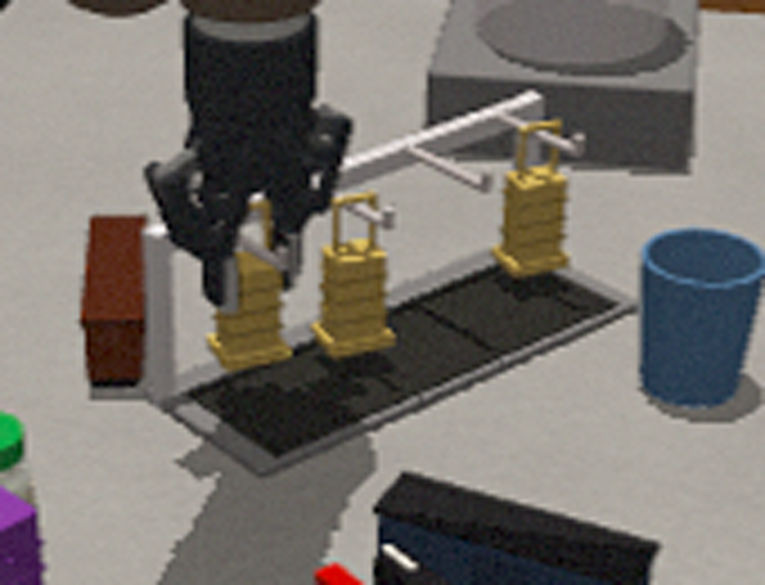

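Call:
{"name": "drive_tool", "arguments": {"steps": [[-0.015,0,0,0,0.02],[-0.015,0,0,0,0.02],[-0.015,0,0,0,0.02],[-0.015,0,0,0,0.02],[0,0,-0.03,0,0.02],[0,0,-0.04,0,0.02],[0,0,-0.05,0,0.02],[0,0,-0.02,0,0.02],[0,0,0,0,0.02]]}}

```text
clock: 25.65
position: [526.3, -166.5, 243.8]
ee_rot: [0.939, -0.343, 0.004, -0.001]
contact_force: [0.1, 0.9, -1.2]
gripper_width: 37.1
```

```bash
python3 -c "
from h import *
need(*b2w(0,-25),240,29-180)
im,d=grab('side','p4s');crop(im,200,90,400,250,4,'p4c')"
```

```text
t25.65 pos [ 526.3 -166.5  243.8] jawang -130.1 F [ 0.1  0.9 -1.2] w37.1 j1 -0.01 j6 0.88
tool shift mm [-289.1 -310.4    3.2] tilt [ 0.009 -0.001] turn 20.9 or -159.1; after turn shifts [-380.8 -186.8    3.2] [380.8 186.8   3.2]
```

View pics/p4c.png

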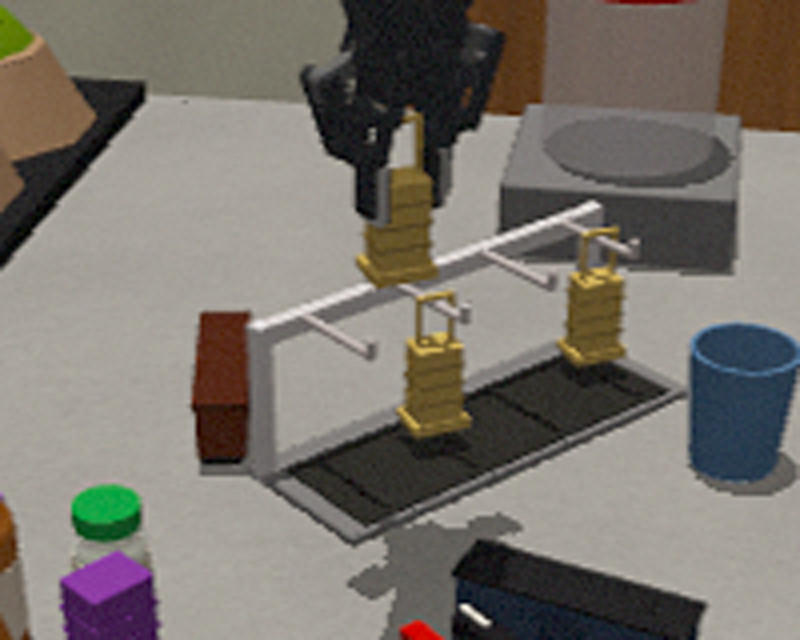

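Call:
{"name": "drive_tool", "arguments": {"steps": [[0,0,0,7,0.02],[0,0,0,7,0.02],[0,0,0,6.9,0.02],[-0.035,-0.017,0,0,0.02],[-0.035,-0.017,0,0,0.02],[-0.035,-0.017,0,0,0.02],[-0.035,-0.017,0,0,0.02],[-0.035,-0.017,0,0,0.02],[-0.035,-0.017,0,0,0.02],[-0.035,-0.017,0,0,0.02],[-0.035,-0.017,0,0,0.02],[-0.035,-0.017,0,0,0.02],[-0.035,-0.017,0,0,0.02],[-0.031,-0.017,0,0,0.02],[0,0,0,0,0.02],[0,0,0,0,0.02]]}}

```text
clock: 27.3
position: [502.5, 257.7, 237.2]
ee_rot: [0.862, -0.507, -0.001, 0.002]
contact_force: [0.7, -0.6, 0.1]
gripper_width: 36.5
```

```bash
python3 -c "
from h import *
need(*b2w(0,-25),70,29-180)
im,d=grab('side','p5s')"
```

```text
t27.30 pos [502.5 257.7 237.2] jawang -151.0 F [ 0.7 -0.6  0.1] w36.5 j1 0.76 j6 -0.25
tool shift mm [  1.7  -2.7 167.2] tilt [-0.004 -0.003] turn 0.0 or -180.0; after turn shifts [  1.7  -2.7 167.2] [ -1.7   2.7 167.2]
```

View pics/p5s.png

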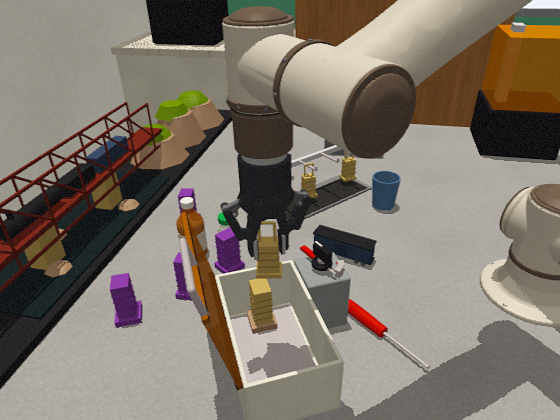

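Call:
{"name": "drive_tool", "arguments": {"steps": [[0.002,-0.003,0.03,0,0.02],[0,0,0.04,0,0.02],[0,0,0.04,0,0.02],[0,0,0.03,0,0.02],[0,0,0.02,0,0.02],[0,0,0.005,0,0.02],[0,0,0,0,0.02]]}}

```text
clock: 28.05
position: [507.0, 256.1, 73.9]
ee_rot: [0.861, -0.508, -0.0, 0.001]
contact_force: [-0.7, 1.2, -0.1]
gripper_width: 36.4
```

Call:
{"name": "drive_tool", "arguments": {"steps": [[0,0,0.002,0,0.02],[0,0,0.002,0,0.02],[0,0,0,0,0.02]]}}

```text
clock: 28.35
position: [507.4, 257.5, 71.3]
ee_rot: [0.861, -0.508, 0.0, -0.001]
contact_force: [0.8, -0.2, -1.6]
gripper_width: 36.7
```

Call:
{"name": "drive_tool", "arguments": {"steps": [[0,0,0.003,0,0.02],[0,0,0.002,0,0.02],[0,0,0,0,0.02]]}}

```text
clock: 28.65
position: [506.9, 257.3, 65.2]
ee_rot: [0.862, -0.508, -0.0, 0.0]
contact_force: [-1.1, -0.1, -0.4]
gripper_width: 36.6
```

Call:
{"name": "drive_tool", "arguments": {"steps": [[0,0,0.002,0,0.02],[0,0,0,0,0.02],[0,0,0,0,0.02]]}}

```text
clock: 28.95
position: [507.3, 257.3, 64.6]
ee_rot: [0.862, -0.507, 0.0, -0.0]
contact_force: [-1.6, -0.6, 5.6]
gripper_width: 36.7
```

Touchdown (5.6 N). I release and go for the second pier.

Call:
{"name": "drive_tool", "arguments": {"steps": [[0,0,0,0,0.055],[0,0,0,0,0.055],[0,0,0,0,0.055],[0,0,-0.03,0,0.055],[0,0,-0.05,0,0.055],[0,0,-0.05,0,0.055],[0,0,-0.04,0,0.055],[0,0,-0.01,0,0.055],[0,0,0,0,0.055]]}}

```text
clock: 29.85
position: [507.7, 257.9, 245.4]
ee_rot: [0.862, -0.508, 0.001, -0.002]
contact_force: [-0.5, 0.0, -0.3]
gripper_width: 55.2
```

```bash
python3 -c "
from h import *
need(*s2w(0,40),180,49.9-180)
im,d=grab('side','p6s')"
```

```text
t29.85 pos [507.7 257.9 245.4] jawang -151.0 F [-0.5  0.  -0.3] w55.2 j1 0.75 j6 -0.25
tool shift mm [463.  244.2  63.8] tilt [0.003 0.003] turn -20.9 or 159.1; after turn shifts [345.2 393.5  63.8] [-345.2 -393.5   63.8]
```

View pics/p6s.png

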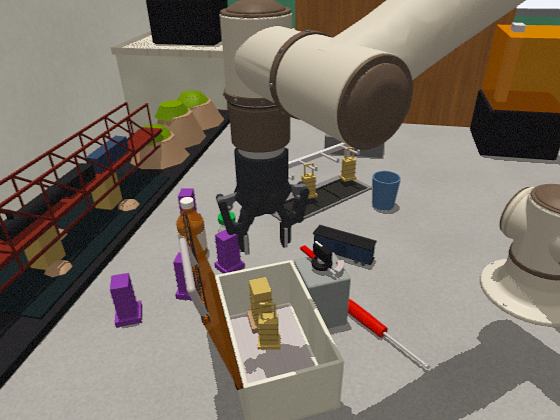

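Call:
{"name": "drive_tool", "arguments": {"steps": [[0,0,0,-7,0.055],[0,0,0,-7,0.055],[0,0,0,-6.9,0.055],[0.0288,0.0328,0,0,0.055],[0.0288,0.0328,0,0,0.055],[0.0288,0.0328,0,0,0.055],[0.0288,0.0328,0,0,0.055],[0.0288,0.0328,0,0,0.055],[0.0288,0.0328,0,0,0.055],[0.0288,0.0328,0,0,0.055],[0.0288,0.0328,0,0,0.055],[0.0288,0.0328,0.01,0,0.055],[0.0288,0.0328,0.01,0,0.055],[0.0288,0.0328,0.02,0,0.055],[0.0288,0.0328,0.02,0,0.055],[0,0,0,0,0.055],[0,0,0,0,0.055]]}}

```text
clock: 31.6
position: [516.0, -267.0, 180.0]
ee_rot: [0.939, -0.344, -0.003, 0.0]
contact_force: [1.3, 0.5, -0.7]
gripper_width: 55.1
```

```bash
python3 -c "
from h import *
need(*s2w(0,40),82,49.9-180)"
```

```text
t31.60 pos [ 516. -267.  180.] jawang -130.3 F [ 1.3  0.5 -0.7] w55.1 j1 -0.20 j6 1.07
tool shift mm [ 1.4 -3.3 98. ] tilt [-0.006  0.002] turn -0.2 or 179.8; after turn shifts [ 1.4 -3.2 98. ] [-1.4  3.2 98. ]
```

Call:
{"name": "drive_tool", "arguments": {"steps": [[0.001,-0.003,0.03,0,0.055],[0,0,0.03,0,0.055],[0,0,0.02,0,0.055],[0,0,0.016,0,0.055],[0,0,0,0,0.055],[0,0,0,0,0.055]]}}

```text
clock: 32.2
position: [520.7, -263.8, 87.7]
ee_rot: [0.94, -0.342, -0.0, 0.0]
contact_force: [-0.8, 0.5, 0.2]
gripper_width: 55.2
```

```bash
python3 -c "
from h import *
need(*s2w(0,40),82,49.9-180)"
```

```text
t32.20 pos [ 520.7 -263.8   87.7] jawang -130.0 F [-0.8  0.5  0.2] w55.2 j1 -0.19 j6 1.06
tool shift mm [-0.8  2.5  5.7] tilt [-0. -0.] turn 0.1 or -179.9; after turn shifts [-0.8  2.5  5.7] [ 0.8 -2.5  5.7]
```

Call:
{"name": "drive_tool", "arguments": {"steps": [[-0.001,0.0015,0.003,0,0.055],[0,0,0,0,0.02],[0,0,0,0,0.02],[0,0,0,0,0.02],[0,0,0,0,0.02],[0,0,0,0,0.02],[0,0,0,0,0.02]]}}

```text
clock: 32.9
position: [519.2, -265.4, 85.3]
ee_rot: [0.939, -0.343, 0.001, 0.0]
contact_force: [0.5, 0.3, 5.8]
gripper_width: 36.8
```

Call:
{"name": "drive_tool", "arguments": {"steps": [[0,0,-0.008,0,0.02],[0,0,-0.008,0,0.02],[0,0,0,0,0.02],[-0.015,0,0,0,0.02],[-0.015,0,0,0,0.02],[-0.015,0,0,0,0.02],[-0.015,0,0,0,0.02],[0,0,-0.03,0,0.02],[0,0,-0.04,0,0.02],[0,0,-0.05,0,0.02],[0,0,-0.02,0,0.02],[0,0,0,0,0.02]]}}

```text
clock: 34.1
position: [474.5, -227.0, 244.4]
ee_rot: [0.939, -0.343, 0.004, -0.001]
contact_force: [-0.1, 0.1, -1.8]
gripper_width: 36.8
```

```bash
python3 -c "
from h import *
need(*b2w(0,28),240,29-180)
im,d=grab('side','p7s');crop(im,200,90,400,250,4,'p7c')"
```

```text
t34.10 pos [ 474.5 -227.   244.4] jawang -130.1 F [-0.1  0.1 -1.8] w36.8 j1 -0.14 j6 1.01
tool shift mm [-338.  -408.9    3.5] tilt [ 0.008 -0.002] turn 20.9 or -159.1; after turn shifts [-461.6 -261.5    3.5] [461.6 261.5   3.5]
```

View pics/p7c.png

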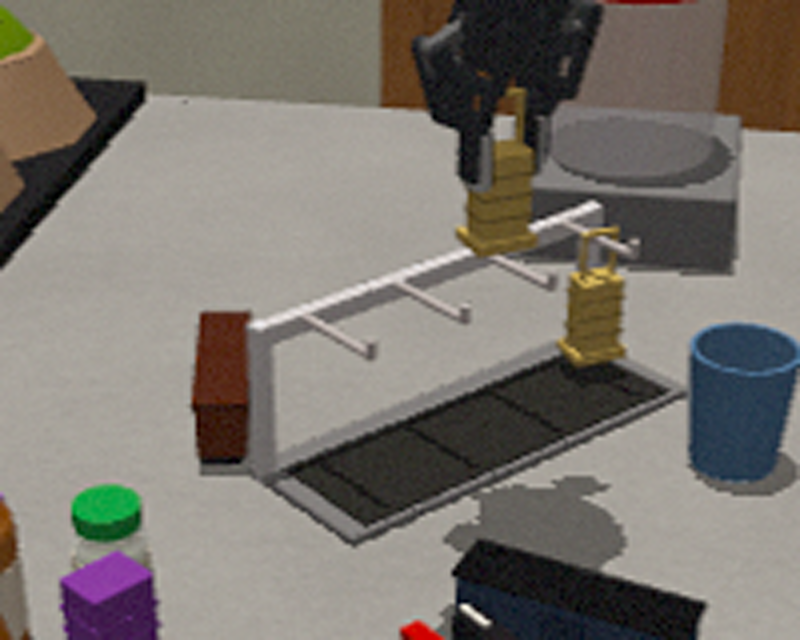

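Call:
{"name": "drive_tool", "arguments": {"steps": [[0,0,0,7,0.02],[0,0,0,7,0.02],[0,0,0,6.9,0.02],[-0.033,-0.0187,0,0,0.02],[-0.033,-0.0187,0,0,0.02],[-0.033,-0.0187,0,0,0.02],[-0.033,-0.0187,0,0,0.02],[-0.033,-0.0187,0,0,0.02],[-0.033,-0.0187,0,0,0.02],[-0.033,-0.0187,0,0,0.02],[-0.033,-0.0187,0,0,0.02],[-0.033,-0.0187,0,0,0.02],[-0.033,-0.0187,0,0,0.02],[-0.033,-0.0187,0,0,0.02],[-0.033,-0.0187,0,0,0.02],[-0.033,-0.0187,0,0,0.02],[-0.033,-0.0187,0,0,0.02],[0,0,0,0,0.02],[0,0,0,0,0.02]]}}

```text
clock: 36.05
position: [477.0, 304.5, 238.0]
ee_rot: [0.862, -0.507, -0.001, 0.002]
contact_force: [-0.5, 0.1, -0.9]
gripper_width: 36.9
```

```bash
python3 -c "
from h import *
need(*b2w(0,28),70,29-180)
im,d=grab('side','p8s')"
```

```text
t36.05 pos [477.  304.5 238. ] jawang -151.0 F [-0.5  0.1 -0.9] w36.9 j1 0.85 j6 -0.35
tool shift mm [  1.9  -2.5 168. ] tilt [-0.004 -0.003] turn 0.0 or -180.0; after turn shifts [  1.8  -2.5 168. ] [ -1.8   2.5 168. ]
```

View pics/p8s.png

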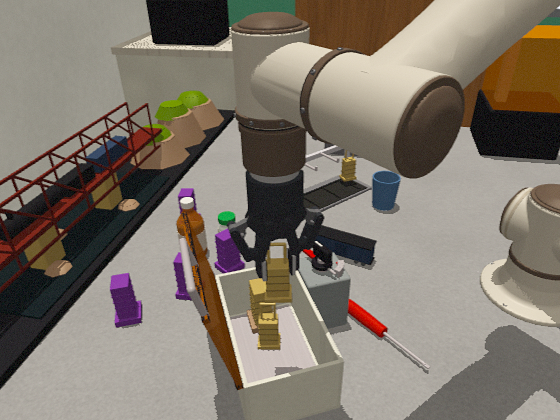

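Call:
{"name": "drive_tool", "arguments": {"steps": [[0.002,-0.003,0.03,0,0.02],[0,0,0.04,0,0.02],[0,0,0.04,0,0.02],[0,0,0.03,0,0.02],[0,0,0.02,0,0.02],[0,0,0.01,0,0.02],[0,0,0,0,0.02],[0,0,0,0,0.02]]}}

```text
clock: 36.9
position: [482.2, 304.1, 71.4]
ee_rot: [0.861, -0.508, 0.0, -0.001]
contact_force: [0.5, 0.5, 0.9]
gripper_width: 36.5
```

Call:
{"name": "drive_tool", "arguments": {"steps": [[0,0,0.002,0,0.02],[0,0,0,0,0.02]]}}

```text
clock: 37.1
position: [481.9, 304.4, 69.4]
ee_rot: [0.861, -0.508, 0.0, -0.001]
contact_force: [-0.4, -0.3, -0.4]
gripper_width: 36.4
```

Call:
{"name": "drive_tool", "arguments": {"steps": [[0,0,0.003,0,0.02],[0,0,0.001,0,0.02],[0,0,0,0,0.02],[0,0,0,0,0.02]]}}

```text
clock: 37.5
position: [482.2, 304.7, 66.9]
ee_rot: [0.862, -0.507, 0.001, -0.001]
contact_force: [-3.0, -2.1, 11.1]
gripper_width: 36.7
```

Call:
{"name": "drive_tool", "arguments": {"steps": [[0,0,-0.001,0,0.055],[0,0,0,0,0.055],[0,0,0,0,0.055],[0,0,-0.03,0,0.055],[0,0,-0.05,0,0.055],[0,0,-0.05,0,0.055],[0,0,-0.04,0,0.055],[0,0,-0.01,0,0.055],[0,0,0,0,0.055]]}}

```text
clock: 38.4
position: [482.1, 304.7, 247.2]
ee_rot: [0.861, -0.508, 0.0, -0.002]
contact_force: [-0.8, 1.0, -0.6]
gripper_width: 54.9
```

```bash
python3 -c "
from h import *
need(*s2w(3,-119),180,49.9-180)
im,d=grab('side','p9s')"
```

```text
t38.40 pos [482.1 304.7 247.2] jawang -151.0 F [-0.8  1.  -0.6] w54.9 j1 0.85 j6 -0.34
tool shift mm [575.9 391.9  64.8] tilt [0.003 0.003] turn -20.9 or 159.1; after turn shifts [397.9 571.8  64.8] [-397.9 -571.8   64.8]
```

View pics/p9s.png

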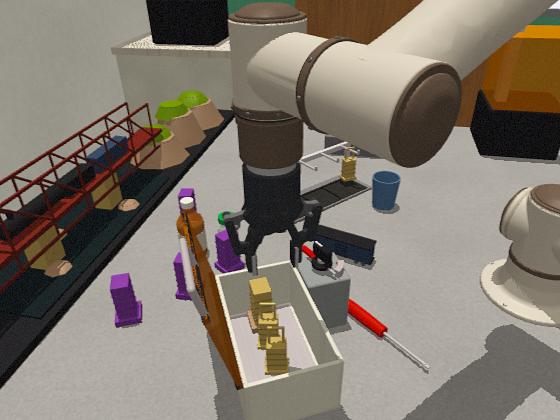

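Call:
{"name": "drive_tool", "arguments": {"steps": [[0,0,0,-7,0.055],[0,0,0,-7,0.055],[0,0,0,-6.9,0.055],[0.0249,0.0357,0,0,0.055],[0.0249,0.0357,0,0,0.055],[0.0249,0.0357,0,0,0.055],[0.0249,0.0357,0,0,0.055],[0.0249,0.0357,0,0,0.055],[0.0249,0.0357,0,0,0.055],[0.0249,0.0357,0,0,0.055],[0.0249,0.0357,0,0,0.055],[0.0249,0.0357,0,0,0.055],[0.0249,0.0357,0,0,0.055],[0.0249,0.0357,0,0,0.055],[0.0249,0.0357,0,0,0.055],[0.0249,0.0357,0,0,0.055],[0.0249,0.0357,0,0,0.055],[0.0249,0.0357,0,0,0.055],[0.0249,0.0357,0,0,0.055],[0,0,0.03,0,0.055]]}}

```text
clock: 40.45
position: [418.5, -394.5, 215.3]
ee_rot: [0.939, -0.345, 0.002, 0.001]
contact_force: [-0.1, 1.0, 0.1]
gripper_width: 55.0
```

Call:
{"name": "drive_tool", "arguments": {"steps": [[0,0,0.03,0,0.055],[0,0,0,0,0.055],[0,0,0,0,0.055]]}}

```text
clock: 40.75
position: [417.5, -389.1, 183.9]
ee_rot: [0.939, -0.343, -0.002, -0.0]
contact_force: [0.1, 0.3, 0.8]
gripper_width: 54.8
```

```bash
python3 -c "
from h import *
need(*s2w(3,-119),85,49.9-180)
im=cv2.imread('pics/top0.png');d=np.load('pics/top0.npy')
im,d=grab('side','q1s');crop(im,280,100,420,220,5,'q1c')"
```

```text
t40.75 pos [ 417.5 -389.1  183.9] jawang -130.1 F [0.1 0.3 0.8] w54.8 j1 -0.47 j6 1.34
tool shift mm [ 0.8 -1.  98.9] tilt [-0.004  0.001] turn -0.0 or 180.0; after turn shifts [ 0.8 -1.  98.9] [-0.8  1.  98.9]
```

View pics/q1c.png

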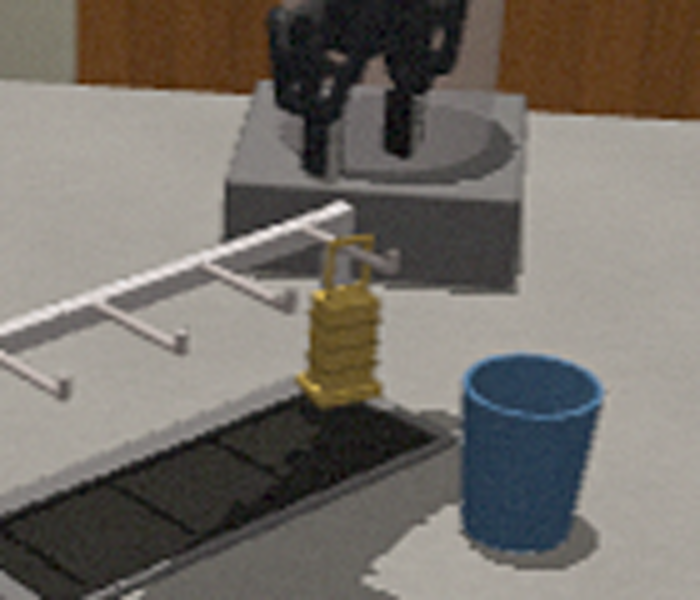

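Call:
{"name": "drive_tool", "arguments": {"steps": [[0.001,-0.001,0.03,0,0.055],[0,0,0.03,0,0.055],[0,0,0.02,0,0.055],[0,0,0.019,0,0.055],[0,0,0,0,0.055],[0,0,0,0,0.02],[0,0,0,0,0.02],[0,0,0,0,0.02],[0,0,0,0,0.02],[0,0,0,0,0.02],[0,0,0,0,0.02]]}}

```text
clock: 41.9
position: [420.9, -390.0, 88.1]
ee_rot: [0.939, -0.343, 0.002, 0.001]
contact_force: [1.6, 1.2, 6.4]
gripper_width: 36.4
```

```bash
python3 -c "
from h import *
need(*s2w(3,-119),85,49.9-180)
im,d=grab('side','q2s');crop(im,280,100,420,220,5,'q2c')"
```

```text
t41.90 pos [ 420.9 -390.    88.1] jawang -130.1 F [1.6 1.2 6.4] w36.4 j1 -0.46 j6 1.34
tool shift mm [-2.7  0.7  3.1] tilt [ 0.003 -0.002] turn 0.0 or -180.0; after turn shifts [-2.7  0.7  3.1] [ 2.7 -0.7  3.1]
```

View pics/q2c.png

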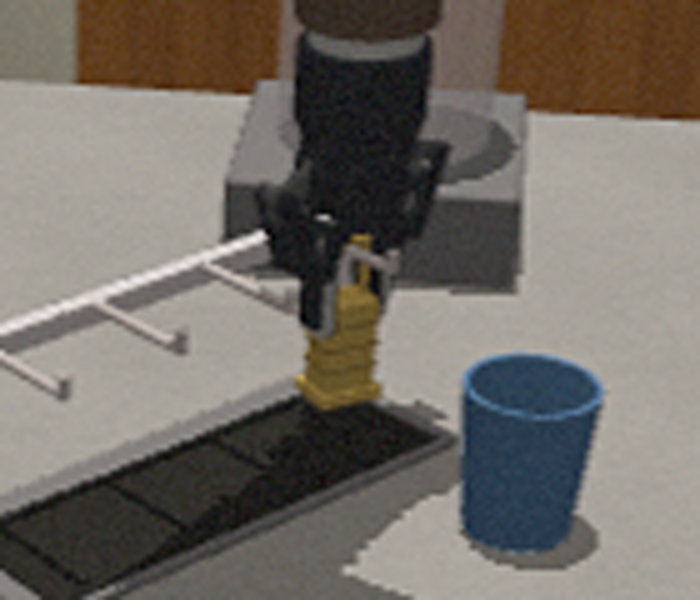

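Call:
{"name": "drive_tool", "arguments": {"steps": [[0,0,-0.008,0,0.02],[0,0,-0.008,0,0.02],[0,0,0,0,0.02],[-0.015,0,0,0,0.02],[-0.015,0,0,0,0.02],[-0.015,0,0,0,0.02],[-0.007,0,0,0,0.02],[0,0,-0.03,0,0.02],[0,0,-0.04,0,0.02],[0,0,-0.05,0,0.02],[0,0,-0.02,0,0.02],[0,0,0,0,0.02]]}}

```text
clock: 43.15
position: [381.5, -356.9, 246.5]
ee_rot: [0.939, -0.343, 0.004, 0.001]
contact_force: [-0.1, -0.0, -0.7]
gripper_width: 36.1
```

```bash
python3 -c "
from h import *
need(*b2w(0,80),240,29-180)
im,d=grab('side','q3s');crop(im,230,60,430,220,4,'q3c')"
```

```text
t43.15 pos [ 381.5 -356.9  246.5] jawang -130.1 F [-0.1 -0.  -0.7] w36.1 j1 -0.44 j6 1.31
tool shift mm [-399.1 -586.7    3.9] tilt [ 0.008 -0.005] turn 20.9 or -159.1; after turn shifts [-582.1 -405.8    3.9] [582.1 405.8   3.9]
```

View pics/q3c.png

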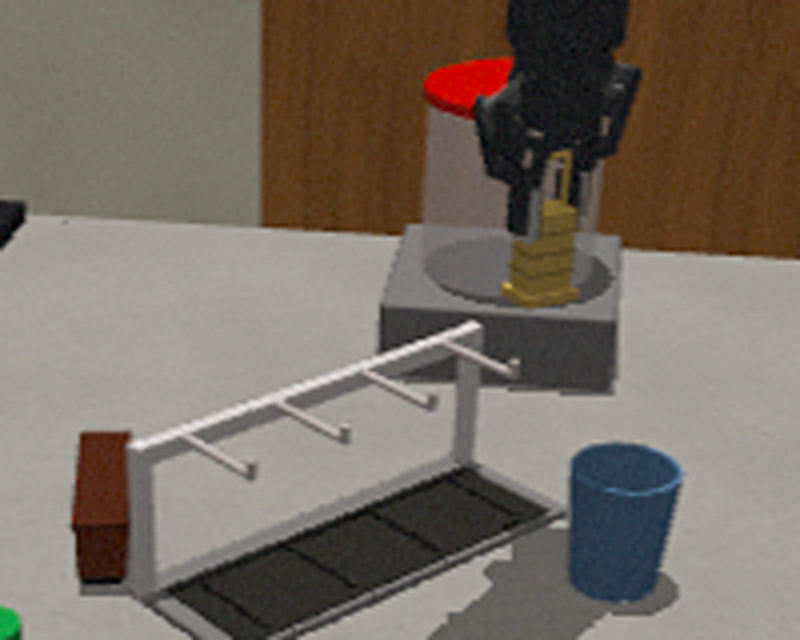

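Call:
{"name": "drive_tool", "arguments": {"steps": [[0,0,0,7,0.02],[0,0,0,7,0.02],[0,0,0,6.9,0.02],[-0.0323,-0.0225,0,0,0.02],[-0.0323,-0.0225,0,0,0.02],[-0.0323,-0.0225,0,0,0.02],[-0.0323,-0.0225,0,0,0.02],[-0.0323,-0.0225,0,0,0.02],[-0.0323,-0.0225,0,0,0.02],[-0.0323,-0.0225,0,0,0.02],[-0.0323,-0.0225,0,0,0.02],[-0.0323,-0.0225,0,0,0.02],[-0.0323,-0.0225,0,0,0.02],[-0.0323,-0.0225,0,0,0.02],[-0.0323,-0.0225,0,0,0.02],[-0.0323,-0.0225,0,0,0.02],[-0.0323,-0.0225,0,0,0.02],[-0.0323,-0.0225,0,0,0.02],[-0.0323,-0.0225,0,0,0.02],[-0.0323,-0.0225,0,0,0.02]]}}

```text
clock: 45.2
position: [447.6, 311.0, 240.1]
ee_rot: [0.862, -0.508, -0.001, 0.002]
contact_force: [0.3, -0.1, -0.6]
gripper_width: 36.6
```

Call:
{"name": "drive_tool", "arguments": {"steps": [[-0.0323,-0.0225,0,0,0.02],[0,0,0,0,0.02],[0,0,0,0,0.02]]}}

```text
clock: 45.5
position: [451.6, 349.0, 239.8]
ee_rot: [0.862, -0.507, -0.001, 0.003]
contact_force: [0.3, -1.2, -2.1]
gripper_width: 36.4
```

```bash
python3 -c "
from h import *
need(*b2w(0,80),72,29-180)
im,d=grab('side','q4s')"
```

```text
t45.50 pos [451.6 349.  239.8] jawang -151.0 F [ 0.3 -1.2 -2.1] w36.4 j1 0.94 j6 -0.43
tool shift mm [  1.   -3.1 167.8] tilt [-0.004 -0.004] turn 0.0 or -180.0; after turn shifts [  1.   -3.1 167.8] [ -1.    3.1 167.8]
```

View pics/q4s.png

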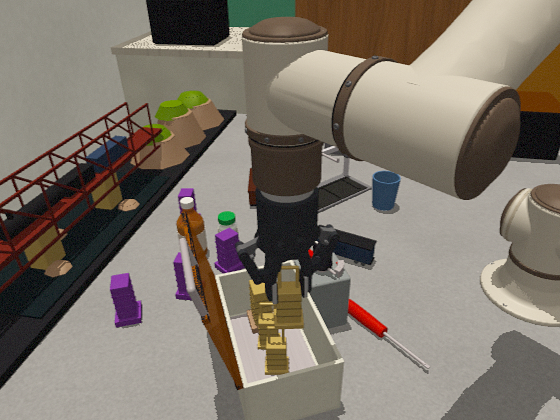

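Call:
{"name": "drive_tool", "arguments": {"steps": [[0.001,-0.003,0.03,0,0.02],[0,0,0.04,0,0.02],[0,0,0.04,0,0.02],[0,0,0.03,0,0.02],[0,0,0.02,0,0.02],[0,0,0.008,0,0.02],[0,0,0,0,0.02],[0,0,0,0,0.02]]}}

```text
clock: 46.35
position: [456.2, 349.7, 75.6]
ee_rot: [0.861, -0.508, 0.0, -0.001]
contact_force: [-1.2, 0.1, -0.3]
gripper_width: 36.3
```

Call:
{"name": "drive_tool", "arguments": {"steps": [[0,0,0.002,0,0.02],[0,0,0.002,0,0.02],[0,0,0,0,0.02]]}}

```text
clock: 46.65
position: [455.6, 349.8, 70.9]
ee_rot: [0.861, -0.508, 0.0, -0.0]
contact_force: [-0.7, -0.1, -0.5]
gripper_width: 35.9
```

Call:
{"name": "drive_tool", "arguments": {"steps": [[0,0,0.002,0,0.02],[0,0,0.001,0,0.02],[0,0,0,0,0.02]]}}

```text
clock: 46.95
position: [456.0, 350.2, 69.9]
ee_rot: [0.862, -0.507, 0.001, -0.001]
contact_force: [-3.3, -1.6, 10.8]
gripper_width: 36.2
```

Call:
{"name": "drive_tool", "arguments": {"steps": [[0,0,-0.001,0,0.055],[0,0,0,0,0.055],[0,0,0,0,0.055],[0,0,-0.03,0,0.05],[0,0,-0.05,0,0.05],[0,0,-0.05,0,0.05],[0,0,-0.05,0,0.05],[0,0,-0.05,0,0.05],[0,0,-0.05,0,0.05],[0,0,-0.02,0,0.05],[0,0,0,0,0.05]]}}

```text
clock: 48.05
position: [456.5, 350.4, 372.6]
ee_rot: [0.862, -0.508, 0.001, -0.004]
contact_force: [0.2, -0.8, -2.0]
gripper_width: 49.7
```

```bash
python3 -c "
from h import *
need(575,392,370,29-180)
im,d=grab('side','r1s')
im,d=grab('top','r1t');P=cloud('top',d)
hsv=cv2.cvtColor(im,cv2.COLOR_BGR2HSV)
"
```

```text
t48.05 pos [456.5 350.4 372.6] jawang -151.0 F [ 0.2 -0.8 -2. ] w49.7 j1 0.94 j6 -0.43
tool shift mm [  21.  -123.8    3.6] tilt [0.006 0.006] turn -0.0 or 180.0; after turn shifts [  21.1 -123.8    3.6] [-21.1 123.8   3.6]
```

View pics/r1s.png

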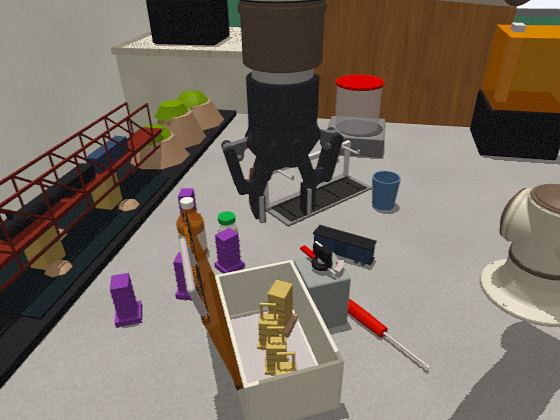

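View pics/r1t.png

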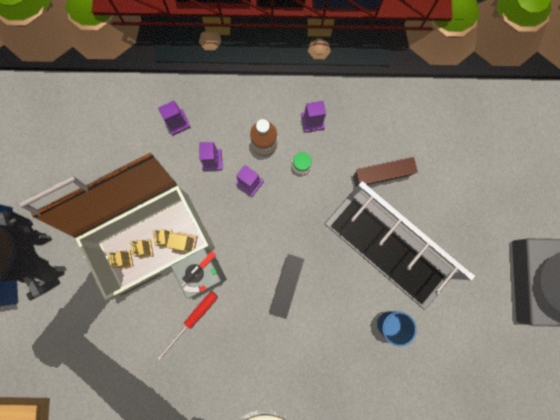

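```bash
python3 -c "
from h import *
im=cv2.imread('pics/r1s.png');crop(im,210,255,350,415,4,'r1sc')
im=cv2.imread('pics/r1t.png');crop(im,70,140,230,300,4,'r1tc')
d=np.load('pics/r1t.npy');P=cloud('top',d)
L=(P[...,:2]-BC)@np.array([[np.cos(BY),-np.sin(BY)],[np.sin(BY),np.cos(BY)]])
for y0 in range(-115,116,10):
    k=(abs(L[...,0])<65)&(abs(L[...,1]-y0)<5)&(d>0)&(P[...,2]>15)
    q=P[k][:,2]; 
    if len(q)>3: print(y0,len(q),'zmax',q.max().round(),'x',L[...,0][k&(P[...,2]>60)].round()[[0,-1]] if (k&(P[...,2]>60)).any() else '')
"
```

```text
-115 37 zmax 115.0 x [ 61. -62.]
-95 35 zmax 99.0 x [-33. -36.]
-85 105 zmax 106.0 x [-25. -47.]
-75 130 zmax 104.0 x [-18. -59.]
-65 107 zmax 106.0 x [ -9. -59.]
-55 84 zmax 105.0 x [ -9. -49.]
-45 90 zmax 103.0 x [ 12. -43.]
-35 104 zmax 109.0 x [ 13. -31.]
-25 77 zmax 110.0 x [ 19. -18.]
-15 24 zmax 73.0 x [ -5. -13.]
5 6 zmax 44.0 x 
15 133 zmax 74.0 x [ 17. -17.]
25 114 zmax 111.0 x [ 14. -17.]
35 38 zmax 108.0 x [ 16. -14.]
45 838 zmax 562.0 x [ 15. -26.]
55 382 zmax 557.0 x [ 23. -34.]
65 852 zmax 547.0 x [ 65. -65.]
75 1081 zmax 526.0 x [ 65. -64.]
85 493 zmax 516.0 x [ 61. -65.]
95 66 zmax 500.0 x [ 26. -65.]
```

View pics/r1sc.png

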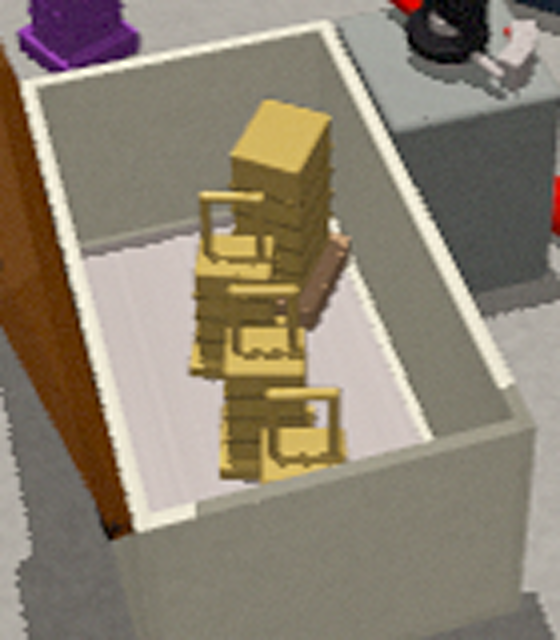

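View pics/r1tc.png

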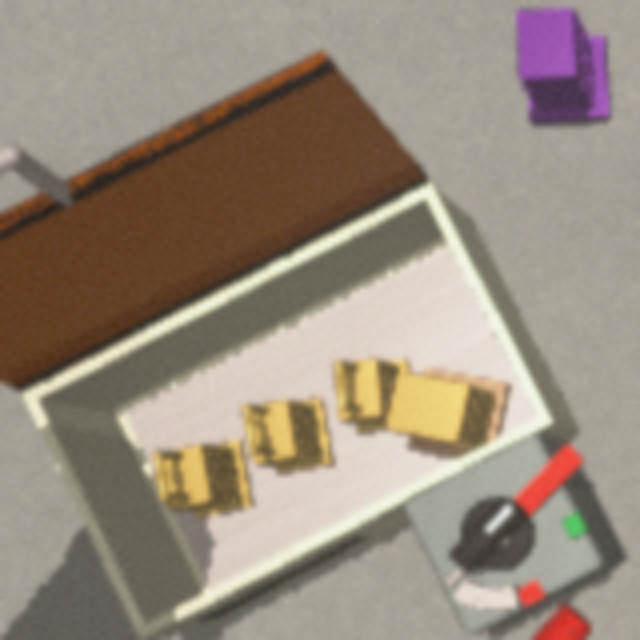

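```bash
python3 -c "
from h import *
d=np.load('pics/r1s.npy');P=cloud('side',d)
im=cv2.imread('pics/r1s.png')
for cx,cy in [(270,102),(328,118),(300,168),(236,155),(280,135),(230,195),(260,290),(300,395),(335,395),(230,240),(330,300),(340,245)]:
    u,v=int(210+cx/4),int(255+cy/4);p=np.median(P[v-1:v+2,u-1:u+2].reshape(-1,3),0);q=p[:2]-BC
    print((cx,cy),'box x %.0f y %.0f z %.0f'%(q@[np.cos(BY),np.sin(BY)],q@[-np.sin(BY),np.cos(BY)],p[2]))
"
```

```text
(270, 102) box x -33 y -89 z 99
(328, 118) box x -57 y -72 z 99
(300, 168) box x -36 y -42 z 98
(236, 155) box x -11 y -60 z 99
(280, 135) box x -34 y -66 z 100
(230, 195) box x 2 y -31 z 105
(260, 290) box x 3 y 28 z 106
(300, 395) box x 2 y 82 z 106
(335, 395) box x -9 y 86 z 106
(230, 240) box x 0 y -36 z 69
(330, 300) box x -49 y -43 z 6
(340, 245) box x -63 y -67 z 19
```

The abutment was nudged in the box, but it still stands upright: top face at 99 mm, centred at box (-34,-66) mm. The three piers stand in a row with their loop tops at about 106 mm, below the rim. Now the lid.

Call:
{"name": "drive_tool", "arguments": {"steps": [[0.007,-0.041,0,0,0.05],[0.007,-0.041,0,0,0.05],[0.007,-0.041,0,0,0.05],[0,0,0,0,0.05],[0,0,0,0,0.05]]}}

```text
clock: 48.65
position: [573.6, 390.8, 363.7]
ee_rot: [0.861, -0.508, -0.001, 0.004]
contact_force: [-0.0, 0.6, -0.1]
gripper_width: 50.3
```

```bash
python3 -c "
from h import *
need(576,391,307,29-180)
im,d=grab('side','r2s');crop(im,100,160,260,300,4.5,'r2c')
im,d=grab('top','r2t')"
```

```text
t48.65 pos [573.6 390.8 363.7] jawang -151.1 F [-0.   0.6 -0.1] w50.3 j1 0.83 j6 -0.33
tool shift mm [ 0.9 -2.6 56.7] tilt [-0.006 -0.005] turn -0.1 or 179.9; after turn shifts [ 0.9 -2.6 56.7] [-0.9  2.6 56.7]
```

View pics/r2c.png

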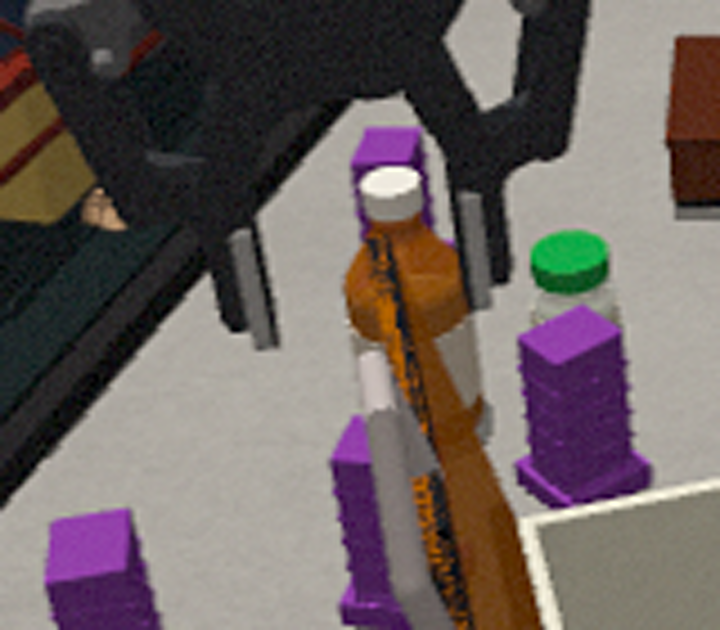

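Call:
{"name": "drive_tool", "arguments": {"steps": [[0.001,-0.002,0.03,0,0.05],[0,0,0.02,0,0.05],[0,0,0.006,0,0.05],[0,0,0,0,0.05],[0,0,0,0,0.005],[0,0,0,0,0.005],[0,0,0,0,0.005],[0,0,0,0,0.005],[0,0,0,0,0.005],[0,0,0,0,0.005]]}}

```text
clock: 49.75
position: [576.2, 391.4, 314.0]
ee_rot: [0.862, -0.508, 0.001, -0.002]
contact_force: [0.3, 1.3, 5.2]
gripper_width: 7.1
```

```bash
python3 -c "
from h import *
need(*bar(1.8),29-180)
im,d=grab('side','r3s');crop(im,100,160,260,300,4.5,'r3c')
from scipy.optimize import least_squares
p=np.array([[-116.1,118.6],[-108.1,174.9],[14.8,305.6],[103.6,312.4],[126.6,307.3]])
r=least_squares(lambda c:np.hypot(p[:,0]-c[0],p[:,1]-c[1])-c[2],[76,112,194]);print(r.x,r.fun)
"
```

```text
t49.75 pos [576.2 391.4 314. ] jawang -151.0 F [0.3 1.3 5.2] w7.1 j1 0.83 j6 -0.32
tool shift mm [-5.   3.3 13.4] tilt [0.003 0.002] turn -0.0 or 180.0; after turn shifts [-5.   3.3 13.4] [ 5.  -3.3 13.4]
[ 74.54314481 124.50559424 190.21748445] [ 0.51710787 -0.749507    0.47710684 -0.08961025 -0.15509746]
```

View pics/r3c.png

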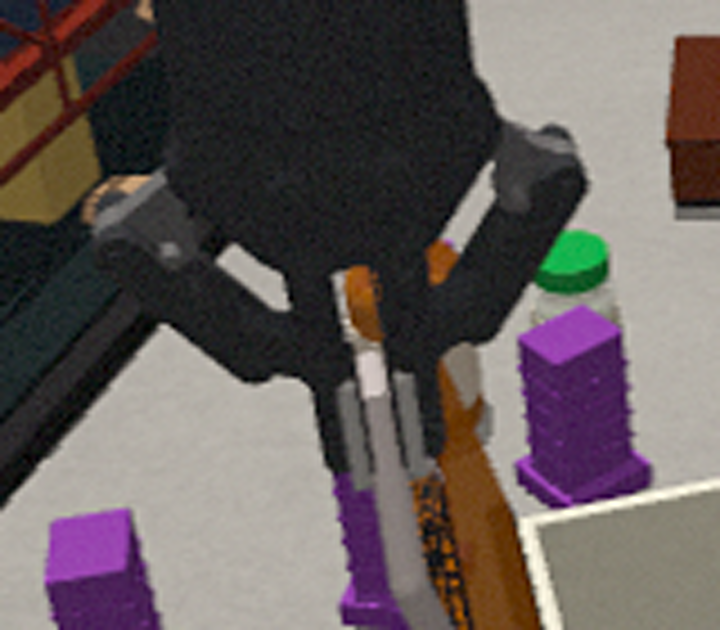

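Call:
{"name": "drive_tool", "arguments": {"steps": [[0,0,0,0,0.03],[0,0,0,0,0.03],[0,0,0.006,0,0.03],[0,0,0.006,0,0.03],[0,0,0,0,0.03]]}}

```text
clock: 50.3
position: [575.0, 390.6, 298.2]
ee_rot: [0.861, -0.508, -0.001, 0.002]
contact_force: [-0.2, -0.3, 0.1]
gripper_width: 30.3
```

Call:
{"name": "drive_tool", "arguments": {"steps": [[0,0,0,0,0.005],[0,0,0,0,0.005],[0,0,0,0,0.005],[0,0,0,0,0.005],[0,0,0,0,0.005]]}}

```text
clock: 50.8
position: [575.6, 390.9, 300.4]
ee_rot: [0.861, -0.508, -0.0, 0.0]
contact_force: [0.0, 0.1, -1.1]
gripper_width: 8.3
```

```bash
python3 -c "
from h import *
need(*bar(1.8),29-180)
im,d=grab('side','r4s');crop(im,100,160,260,300,4.5,'r4c')
t=np.r_[1.8:0.5:-0.05,0.5:0.3:-0.04,0.3:-0.001:-0.025]
x=76-(194*np.cos(t)-4*np.sin(t));z=112.5+194*np.sin(t)+4*np.cos(t)
for i in range(1,len(t)):print(round(t[i],3),'ty %.1f tz %.1f'%(-(x[i]-x[i-1]),-(z[i]-z[i-1])))
"
```

```text
t50.80 pos [575.6 390.9 300.4] jawang -151.0 F [ 0.   0.1 -1.1] w8.3 j1 0.83 j6 -0.32
tool shift mm [-5.2  2.5 -0.1] tilt [-0. -0.] turn -0.0 or 180.0; after turn shifts [-5.2  2.5 -0.1] [ 5.2 -2.5 -0.1]
1.75 ty 9.5 tz -2.2
1.7 ty 9.6 tz -1.7
1.65 ty 9.6 tz -1.2
1.6 ty 9.7 tz -0.7
1.55 ty 9.7 tz -0.2
1.5 ty 9.7 tz 0.2
1.45 ty 9.7 tz 0.7
1.4 ty 9.6 tz 1.2
1.35 ty 9.6 tz 1.7
1.3 ty 9.5 tz 2.2
1.25 ty 9.3 tz 2.6
1.2 ty 9.2 tz 3.1
1.15 ty 9.0 tz 3.6
1.1 ty 8.8 tz 4.0
1.05 ty 8.6 tz 4.4
1.0 ty 8.4 tz 4.9
0.95 ty 8.1 tz 5.3
0.9 ty 7.9 tz 5.7
0.85 ty 7.6 tz 6.1
0.8 ty 7.3 tz 6.4
0.75 ty 6.9 tz 6.8
0.7 ty 6.6 tz 7.1
0.65 ty 6.2 tz 7.4
0.6 ty 5.8 tz 7.7
0.55 ty 5.4 tz 8.0
0.5 ty 5.0 tz 8.3
0.46 ty 3.7 tz 6.8
0.42 ty 3.4 tz 7.0
0.38 ty 3.2 tz 7.1
0.34 ty 2.9 tz 7.2
0.3 ty 2.6 tz 7.3
0.275 ty 1.5 tz 4.6
0.25 ty 1.4 tz 4.7
0.225 ty 1.2 tz 4.7
0.2 ty 1.1 tz 4.7
0.175 ty 1.0 tz 4.7
0.15 ty 0.9 tz 4.8
0.125 ty 0.8 tz 4.8
0.1 ty 0.6 tz 4.8
0.075 ty 0.5 tz 4.8
0.05 ty 0.4 tz 4.8
0.025 ty 0.3 tz 4.8
-0.0 ty 0.2 tz 4.8
```

View pics/r4c.png

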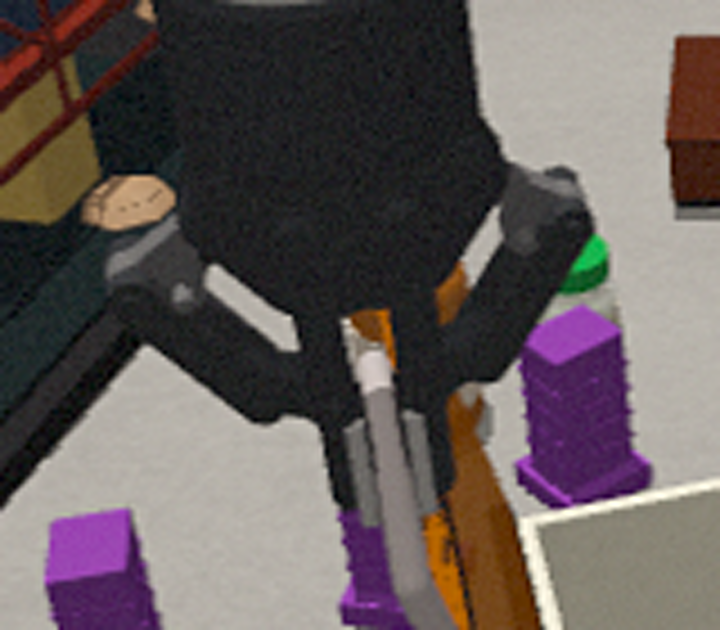

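Call:
{"name": "drive_tool", "arguments": {"steps": [[0,0,0,0,0.005],[0,0.0095,-0.0022,0,0.005],[0,0.0096,-0.0017,0,0.005],[0,0.0096,-0.0012,0,0.005],[0,0.0097,-0.0007,0,0.005],[0,0.0097,-0.0002,0,0.005],[0,0.0097,0.0002,0,0.005],[0,0.0097,0.0007,0,0.005],[0,0.0096,0.0012,0,0.005]]}}

```text
clock: 51.75
position: [507.7, 353.3, 305.8]
ee_rot: [0.862, -0.508, 0.001, -0.001]
contact_force: [1.4, -0.3, 4.6]
gripper_width: 7.5
```

```bash
python3 -c "
from h import *
need(*bar(1.4),29-180)"
```

```text
t51.75 pos [507.7 353.3 305.8] jawang -151.0 F [ 1.4 -0.3  4.6] w7.5 j1 0.87 j6 -0.36
tool shift mm [-5.1  1.9  1.5] tilt [0.002 0.001] turn -0.0 or 180.0; after turn shifts [-5.1  1.9  1.5] [ 5.1 -1.9  1.5]
```

Tracking well with low forces. I continue down the arc.

Call:
{"name": "drive_tool", "arguments": {"steps": [[0,0.0096,0.0017,0,0.005],[0,0.0095,0.0022,0,0.005],[0,0.0093,0.0026,0,0.005],[0,0.0092,0.0031,0,0.005],[0,0.009,0.0036,0,0.005],[0,0.0088,0.004,0,0.005],[0,0.0086,0.0044,0,0.005],[0,0.0084,0.0049,0,0.005],[0,0.0081,0.0053,0,0.005],[0,0.0079,0.0057,0,0.005]]}}

```text
clock: 52.75
position: [430.1, 310.4, 265.7]
ee_rot: [0.861, -0.508, -0.0, 0.0]
contact_force: [0.5, 0.2, -1.8]
gripper_width: 7.8
```

```bash
python3 -c "
from h import *
need(*bar(0.9),29-180)"
```

```text
t52.75 pos [430.1 310.4 265.7] jawang -151.0 F [ 0.5  0.2 -1.8] w7.8 j1 0.93 j6 -0.43
tool shift mm [-5.1  1.6 -1.2] tilt [-0.001 -0.   ] turn -0.0 or 180.0; after turn shifts [-5.1  1.6 -1.2] [ 5.1 -1.6 -1.2]
```

Call:
{"name": "drive_tool", "arguments": {"steps": [[0,0.0076,0.0061,0,0.005],[0,0.0073,0.0064,0,0.005],[0,0.0069,0.0068,0,0.005],[0,0.0066,0.0071,0,0.005],[0,0.0062,0.0074,0,0.005],[0,0.0058,0.0077,0,0.005],[0,0.0054,0.008,0,0.005],[0,0.005,0.0083,0,0.005],[0,0.0037,0.0068,0,0.005],[0,0.0034,0.007,0,0.005],[0,0.0032,0.0071,0,0.005]]}}

```text
clock: 53.85
position: [376.8, 281.0, 187.6]
ee_rot: [0.861, -0.508, -0.0, 0.0]
contact_force: [-1.2, -0.0, 1.5]
gripper_width: 7.5
```

```bash
python3 -c "
from h import *
need(*bar(0.38),29-180)"
```

```text
t53.85 pos [376.8 281.  187.6] jawang -151.0 F [-1.2 -0.   1.5] w7.5 j1 0.99 j6 -0.48
tool shift mm [-4.9  2.  -0.6] tilt [-0.001 -0.   ] turn -0.0 or 180.0; after turn shifts [-4.9  2.  -0.6] [ 4.9 -2.  -0.6]
```

Call:
{"name": "drive_tool", "arguments": {"steps": [[0,0.0029,0.0072,0,0.005],[0,0.0026,0.0073,0,0.005],[0,0.0015,0.0046,0,0.005],[0,0.0014,0.0047,0,0.005],[0,0.0012,0.0047,0,0.005],[0,0.0011,0.0047,0,0.005],[0,0.001,0.0047,0,0.005],[0,0.0009,0.0048,0,0.005],[0,0.0008,0.0048,0,0.005],[0,0.0006,0.0048,0,0.005],[0,0.0005,0.0048,0,0.005],[0,0.0004,0.0048,0,0.005],[0,0.0003,0.0048,0,0.005],[0,0.0002,0.0048,0,0.005],[0,0,0,0,0.005]]}}

```text
clock: 55.35
position: [363.5, 273.5, 115.8]
ee_rot: [0.861, -0.508, -0.0, 0.001]
contact_force: [-4.9, 0.6, -2.2]
gripper_width: 7.7
```

```bash
python3 -c "
from h import *
need(*bar(0),29-180)
im,d=grab('side','s1s')"
```

```text
t55.35 pos [363.5 273.5 115.8] jawang -151.0 F [-4.9  0.6 -2.2] w7.7 j1 1.00 j6 -0.50
tool shift mm [-5.   2.1 -0.7] tilt [-0.001 -0.001] turn -0.0 or 180.0; after turn shifts [-5.   2.1 -0.7] [ 5.  -2.1 -0.7]
```

View pics/s1s.png

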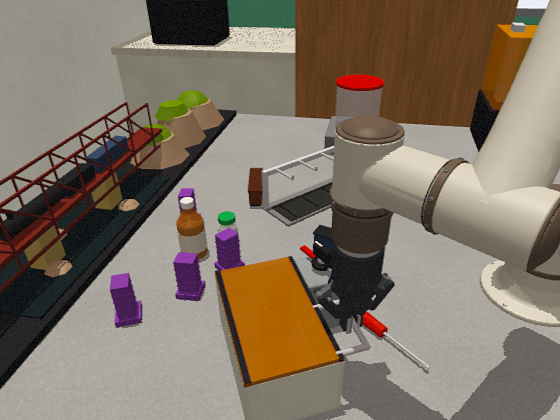

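Call:
{"name": "drive_tool", "arguments": {"steps": [[0,0,0.002,0,0.005],[0,0,0,0,0.005],[0,0,0,0,0.04],[0,0,0,0,0.05],[0,0,0,0,0.05],[0,0,-0.03,0,0.05],[0,0,-0.05,0,0.05],[0,0,-0.05,0,0.05],[0,0,0,0,0.05]]}}

```text
clock: 56.3
position: [367.1, 276.8, 252.3]
ee_rot: [0.862, -0.507, 0.002, -0.008]
contact_force: [-0.4, 0.6, 0.2]
gripper_width: 50.1
```

```bash
python3 -c "
from h import *
need(426,157,240,47.4-180)
im,d=grab('side','s2s');crop(im,210,210,410,370,4,'s2c');P=cloud('side',d)
k=(np.hypot(P[...,0]-426,P[...,1]-157)<26)&(P[...,2]<185)&(d>0)
Q=P[k];print(np.percentile(Q[:,2],[90,99,100]))"
```

```text
t56.30 pos [367.1 276.8 252.3] jawang -151.0 F [-0.4  0.6  0.2] w50.1 j1 1.00 j6 -0.50
tool shift mm [133.4   6.9  11.5] tilt [0.012 0.012] turn -18.4 or 161.6; after turn shifts [124.5  48.5  11.5] [-124.5  -48.5   11.5]
[168.06393661 170.97061504 171.84579347]
```

View pics/s2c.png

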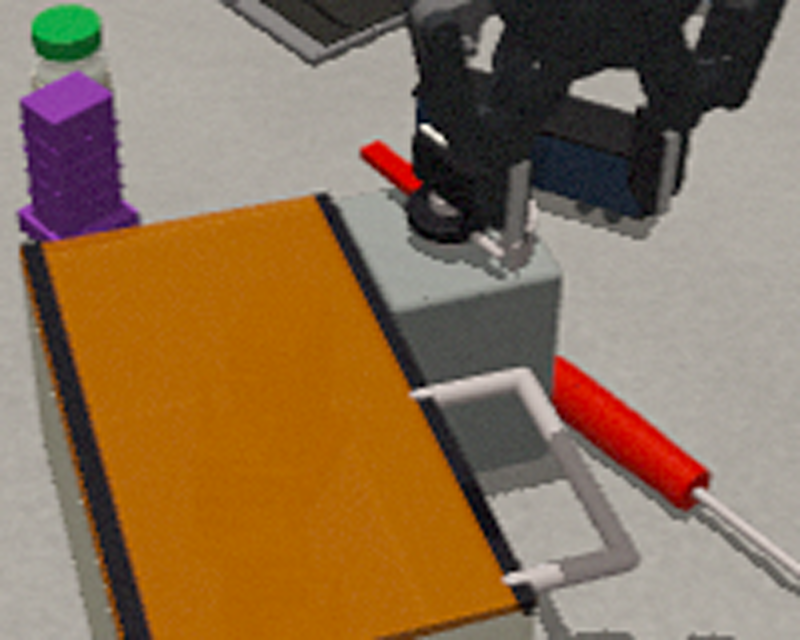

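The lid is fully shut. Now the knob, with its tongue still off to the right.

Call:
{"name": "drive_tool", "arguments": {"steps": [[0,0,0,-6.2,0.05],[0,0,0,-6.2,0.05],[0,0,0,-6,0.05],[0.0415,0.0162,0,0,0.05],[0.0415,0.0162,0,0,0.05],[0.0415,0.0162,0,0,0.05],[0,0,0,0,0.05],[0,0,0,0,0.05]]}}

```text
clock: 57.15
position: [422.5, 152.4, 243.5]
ee_rot: [0.931, -0.365, -0.001, 0.001]
contact_force: [-0.2, 0.4, -0.4]
gripper_width: 49.9
```

```bash
python3 -c "
from h import *
need(426,157,167.5,47.4-180)"
```

```text
t57.15 pos [422.5 152.4 243.5] jawang -132.8 F [-0.2  0.4 -0.4] w49.9 j1 0.71 j6 0.11
tool shift mm [-0.5 -5.9 76. ] tilt [-0.002 -0.001] turn -0.2 or 179.8; after turn shifts [-0.5 -5.9 76. ] [ 0.5  5.9 76. ]
```

Call:
{"name": "drive_tool", "arguments": {"steps": [[-0.0005,-0.006,0.02,0,0.05],[0,0,0.025,0,0.05],[0,0,0.02,0,0.05],[0,0,0.01,0,0.05],[0,0,0,0,0.05],[0,0,0,0,0.05]]}}

```text
clock: 57.75
position: [426.5, 159.2, 170.1]
ee_rot: [0.932, -0.363, 0.0, -0.0]
contact_force: [0.4, -0.3, 1.0]
gripper_width: 50.1
```

```bash
python3 -c "
from h import *
need(426,157,167.5,47.4-180)
im,d=grab('side','s3s');crop(im,250,200,400,320,5,'s3c')"
```

```text
t57.75 pos [426.5 159.2 170.1] jawang -132.5 F [ 0.4 -0.3  1. ] w50.1 j1 0.72 j6 0.11
tool shift mm [1.1 2.  2.6] tilt [0.001 0.   ] turn 0.1 or -179.9; after turn shifts [1.1 2.  2.6] [-1.1 -2.   2.6]
```

View pics/s3c.png

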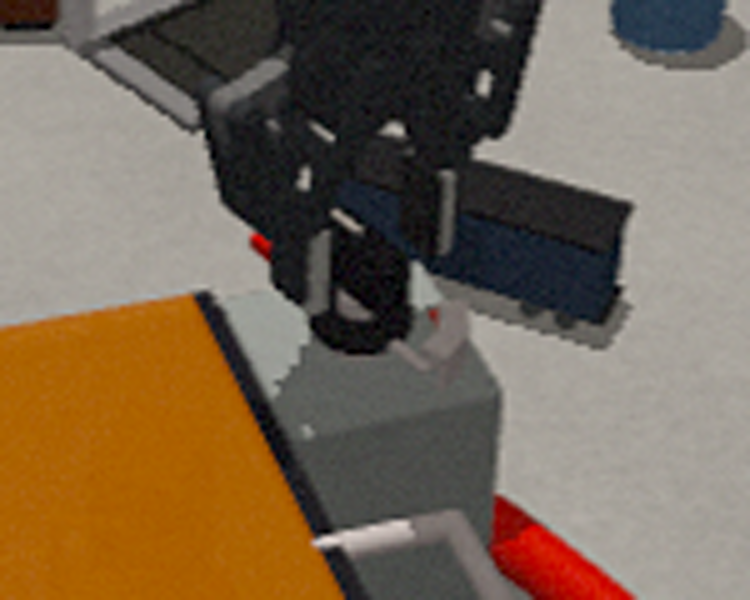

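Call:
{"name": "drive_tool", "arguments": {"steps": [[0.001,0.002,0.002,0,0.05],[0,0,0,0,0.005],[0,0,0,0,0.005],[0,0,0,0,0.005],[0,0,0,0,0.005],[0,0,0,0,0.005],[0,0,0.004,0,0.005],[0,0,0.004,0,0.005],[0,0,0.003,0,0.005],[0,0,0,0,0.005]]}}

```text
clock: 58.8
position: [427.0, 157.4, 160.1]
ee_rot: [0.932, -0.363, 0.002, -0.001]
contact_force: [-6.1, 3.4, 23.9]
gripper_width: 12.6
```

Fully down (23.9 N). I turn it back 72° and press a bit past the stop.

Call:
{"name": "drive_tool", "arguments": {"steps": [[0,0,0,-8,0.005],[0,0,0,-8,0.005],[0,0,0,-8,0.005],[0,0,0,-8,0.005],[0,0,0,-8,0.005],[0,0,0,-8,0.005],[0,0,0,-8,0.005],[0,0,0,-8,0.005],[0,0,0,-8,0.005],[0,0,0,-3,0.005],[0,0,0,0,0.005]]}}

```text
clock: 59.9
position: [427.2, 156.5, 160.1]
ee_rot: [0.961, 0.278, 0.002, 0.0]
contact_force: [-2.9, -0.1, 22.3]
gripper_width: 13.0
```

```bash
python3 -c "
from h import *
need(426,157,160,119-180);print(arm.read_state()['wrist_torque'])"
```

```text
t59.90 pos [427.2 156.5 160.1] jawang -57.7 F [-2.9 -0.1 22.3] w13.0 j1 0.71 j6 1.42
tool shift mm [-0.7 -1.   0.1] tilt [0.004 0.001] turn 3.3 or -176.7; after turn shifts [-0.8 -1.   0.1] [0.8 1.  0.1]
[-0.09792924  0.96256773 -0.911313  ]
```

Call:
{"name": "drive_tool", "arguments": {"steps": [[0,0,-0.004,0,0.005],[0,0,-0.004,0,0.005],[0,0,-0.003,0,0.005],[0,0,0,0,0.05],[0,0,0,0,0.05],[0,0,0,0,0.05],[0,0,-0.03,0,0.05],[0,0,-0.05,0,0.05],[0,0,-0.05,0,0.05],[0,0,-0.03,0,0.05],[0,0,0,0,0.05]]}}

```text
clock: 61.0
position: [426.9, 157.0, 332.0]
ee_rot: [0.96, 0.279, 0.004, -0.001]
contact_force: [0.0, 0.2, -0.1]
gripper_width: 49.7
```

```bash
python3 -c "
from h import *
im,d=grab('side','t1s');crop(im,210,210,410,370,4,'t1c');P=cloud('side',d)
k=(np.hypot(P[...,0]-426,P[...,1]-157)<26)&(P[...,2]<185)&(d>0)
Q=P[k];print(np.percentile(Q[:,2],[90,99,100]))
im,d=grab('top','t1t');print(arm.read_state()['contact_force'])"
```

```text
[169.24530964 171.13592978 171.977806  ]
[ 0.18219132 -0.45799319 -1.85778876]
```

View pics/t1c.png

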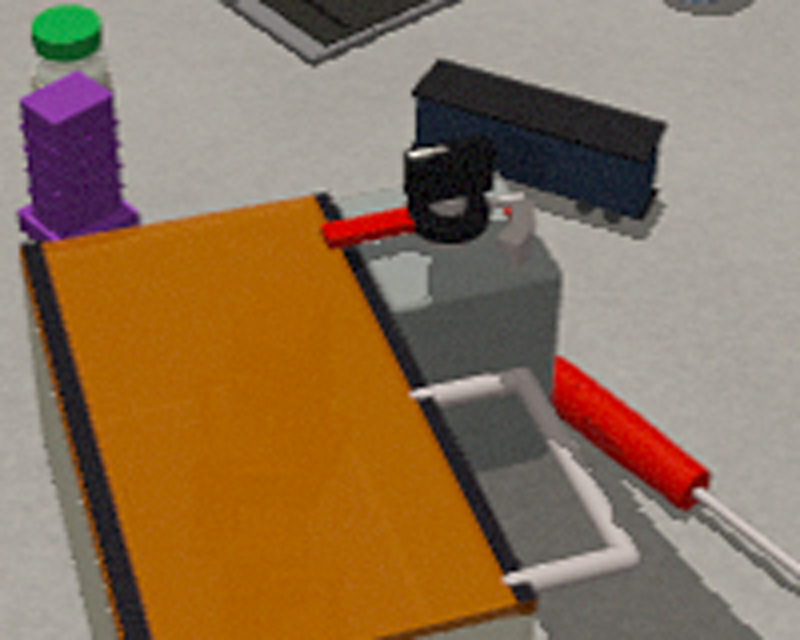

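View pics/t1t.png

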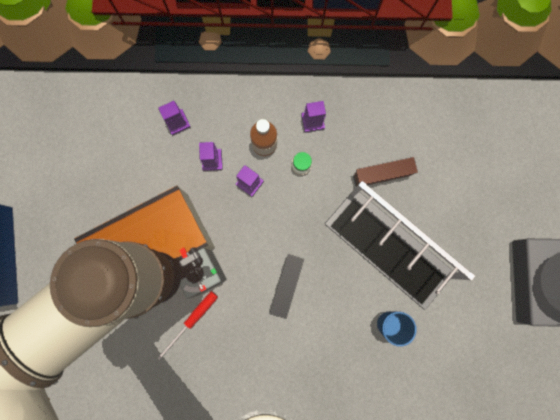

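```bash
python3 -c "
from h import *
arm.job_done();print(arm.read_state()['clock'])"
```

```text
the job is handed in; nothing more can be done
the job is handed in; nothing more can be done
```

The job is handed in, at about 61 s of the 210 s allowed; `job_done` gave no verdict.

I released the knob, opened the lid and put the abutment and all three piers in the box (the third of the four pegs was empty). I then eased the lid shut in the grip over several seconds and turned the knob back.

**Last checks:**
- **Knob:** its top reads about 171 mm, the same as before I touched it, so it has sprung up. The red tongue's tip is back at its starting pixel, (291,269), over the lid.
- **Lid:** it looks fully shut. At the end of easing down, the tool was within 1 mm of the bar's listed shut height.
- **Piers and abutment:** I last saw them just before closing. All stood upright inside the box, with the abutment's top at 99 mm and the piers' loops at about 106 mm. I can't see them now that the lid is shut.
- **Bystanders:** the wagons, bottle, jar and cup look unmoved in the last picture.
- **Arm:** it is 33 cm above the bench and touching nothing.

**Disagreements and trouble on the way:**
- The abutment was shifted and turned inside the box after I placed it, but stayed standing.
- On opening, the lid's path pushed back with up to about 27 N until I corrected the arc.
- I had to regrip the first pier and, before closing, the lid bar, because both were held too close to the fingertips.

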